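Check pliers for seized pivots and lock up the stock tray

TASK

Swing the yellow keeper bar clear of the plywood stock tray and test every pair of blue pliers on the bench by squeezing its handles together: a pair that closes freely goes into the stock tray, squeezed fully shut and lying flat, and a pair that is seized and will not close goes into the red repair tray, lying flat. Only when all of them are sorted, swing the keeper bar back across the tray until it snaps past its spring ball and rests against its stop. Leave everything else on the bench where it is.

Things in the scene. Friction and masses are not known exactly. Their poses are not given: they have to be found in the camera images.
- stock: Stock tray: shallow open plywood tray fixed to the bench, with an aluminium block outside the middle of its +y and -y walls and a yellow keeper bar. Inside 150 mm (its x) by 176 mm (its y), walls 7 mm thick and 35 mm high, floor 7 mm thick. Origin: centre of its underside, z up. Holds three closed pairs of pliers side by side, lying along its x.
- keeper (a joint): Yellow bar, 10 mm thick, 212 long, level, axis 46 mm above bench, on an upright pin at the tray's x 0, y +100.5. 0: shut, along tray's -y over its middle, on its stop. Positive (counter-clockwise from above) opens to tray's +x, to 1.75. Stays where left. Shutting, at 0.08 rad it meets a brass spring ball on the tray's -y end; push over it (3 to 6 N at the peg); below 0.04 the ball holds it.
- keeper_peg (a point): Centre of the top of the black upright peg on the keeper bar, by which it is moved: 14 mm diameter, 165 mm from the hinge pin, standing from the bar's top (51 mm above the bench) to 87 mm above the bench.
- repair: Repair tray: shallow open red plastic tray fixed to the bench. Inside 150 mm (its x) by 200 mm (its y), walls 7 mm thick and 35 mm high, floor 7 mm thick. Origin: centre of its underside, z up. It may stand on either side; a deeper wooden bin of red and black connectors stands on the other side and is not part of the job.
- p1: Pliers lying flat, 12 mm thick, 0.13 kg, blue handles with black ends; all look alike; may be absent (None). Origin: underside, on the midline when closed; x to the jaws. Pivot at x +40 mm, jaw tips +69, handle ends -52. One half is fixed in this frame: its handle on the +y side, outer face y +11 at x -5 (the grip; closed width 22 there), +14 at the end. The other half is its mirror image.
- p1_leg (a joint): Opening of p1: 0 closed; positive swings the -y handle out about the pivot (counter-clockwise about p1's z); the midline turns by half of it. Starts 0.45 to 0.6 rad (42 to 49 mm wide at the grip, up to 83 at the handle ends). A free pair closes to 0 with 1 to 2 N on each handle and stays as left; a seized pair does not move even at 60 N.
- p2: Pliers lying flat, 12 mm thick, 0.13 kg, blue handles with black ends; all look alike; may be absent (None). Origin: underside, on the midline when closed; x to the jaws. Pivot at x +40 mm, jaw tips +69, handle ends -52. One half is fixed in this frame: its handle on the +y side, outer face y +11 at x -5 (the grip; closed width 22 there), +14 at the end. The other half is its mirror image.
- p2_leg (a joint): Opening of p2: 0 closed; positive swings the -y handle out about the pivot (counter-clockwise about p2's z); the midline turns by half of it. Starts 0.45 to 0.6 rad (42 to 49 mm wide at the grip, up to 83 at the handle ends). A free pair closes to 0 with 1 to 2 N on each handle and stays as left; a seized pair does not move even at 60 N.
- p3: Pliers lying flat, 12 mm thick, 0.13 kg, blue handles with black ends; all look alike; may be absent (None). Origin: underside, on the midline when closed; x to the jaws. Pivot at x +40 mm, jaw tips +69, handle ends -52. One half is fixed in this frame: its handle on the +y side, outer face y +11 at x -5 (the grip; closed width 22 there), +14 at the end. The other half is its mirror image.
- p3_leg (a joint): Opening of p3: 0 closed; positive swings the -y handle out about the pivot (counter-clockwise about p3's z); the midline turns by half of it. Starts 0.45 to 0.6 rad (42 to 49 mm wide at the grip, up to 83 at the handle ends). A free pair closes to 0 with 1 to 2 N on each handle and stays as left; a seized pair does not move even at 60 N.
- p4: Pliers lying flat, 12 mm thick, 0.13 kg, blue handles with black ends; all look alike; may be absent (None). Origin: underside, on the midline when closed; x to the jaws. Pivot at x +40 mm, jaw tips +69, handle ends -52. One half is fixed in this frame: its handle on the +y side, outer face y +11 at x -5 (the grip; closed width 22 there), +14 at the end. The other half is its mirror image.
- p4_leg (a joint): Opening of p4: 0 closed; positive swings the -y handle out about the pivot (counter-clockwise about p4's z); the midline turns by half of it. Starts 0.45 to 0.6 rad (42 to 49 mm wide at the grip, up to 83 at the handle ends). A free pair closes to 0 with 1 to 2 N on each handle and stays as left; a seized pair does not move even at 60 N.
- p5: Pliers lying flat, 12 mm thick, 0.13 kg, blue handles with black ends; all look alike; may be absent (None). Origin: underside, on the midline when closed; x to the jaws. Pivot at x +40 mm, jaw tips +69, handle ends -52. One half is fixed in this frame: its handle on the +y side, outer face y +11 at x -5 (the grip; closed width 22 there), +14 at the end. The other half is its mirror image.
- p5_leg (a joint): Opening of p5: 0 closed; positive swings the -y handle out about the pivot (counter-clockwise about p5's z); the midline turns by half of it. Starts 0.45 to 0.6 rad (42 to 49 mm wide at the grip, up to 83 at the handle ends). A free pair closes to 0 with 1 to 2 N on each handle and stays as left; a seized pair does not move even at 60 N.
- tape: Bystander: roll of black tape lying flat, 60 mm across, 19 mm high, loose. Origin: centre of its underside.
- driver: Bystander: loose screwdriver, 150 mm long, yellow handle. Origin: under its middle.
- meter: Bystander: loose yellow multimeter, 75 x 150 x 35 mm. Origin: centre of its underside.

How it is judged:
On the way, in this order (a step that is already met when the one before it is completed fails the run):
1. all pliers sorted while the keeper bar is still open: free ones shut and flat in the stock tray, seized ones flat in the repair tray (x of p1 in the frame of stock between -0.07 and 0.07 m and y of p1 in the frame of stock between -0.083 and 0.083 m and z of each of p1, p3, p4 in the frame of stock below 0.04 m and (angle between p1's own z axis and vertical below 0.2 rad or angle between p1's own z axis and vertical above 2.94 rad) and value of joint each of p1_leg, p3_leg, p4_leg below 0.1 rad and x of p2 in the frame of repair between -0.07 and 0.07 m and y of p2 in the frame of repair between -0.095 and 0.095 m and z of each of p2, p5 in the frame of repair below 0.04 m and (angle between p2's own z axis and vertical below 0.2 rad or angle between p2's own z axis and vertical above 2.94 rad) and x of p3 in the frame of stock between -0.07 and 0.07 m and y of p3 in the frame of stock between -0.083 and 0.083 m and (angle between p3's own z axis and vertical below 0.2 rad or angle between p3's own z axis and vertical above 2.94 rad) and x of p4 in the frame of stock between -0.07 and 0.07 m and y of p4 in the frame of stock between -0.083 and 0.083 m and (angle between p4's own z axis and vertical below 0.2 rad or angle between p4's own z axis and vertical above 2.94 rad) and x of p5 in the frame of repair between -0.07 and 0.07 m and y of p5 in the frame of repair between -0.095 and 0.095 m and (angle between p5's own z axis and vertical below 0.2 rad or angle between p5's own z axis and vertical above 2.94 rad) and value of joint keeper above 0.3 rad), for 0.2 s.
2. keeper bar shut past its spring ball (value of joint keeper below 0.04 rad), for 0.2 s.
At the end, for the whole second after the job is handed in: Every free pair lies flat (within 0.2 rad) inside the stock tray, closed to under 0.1 rad; every seized pair lies flat inside the repair tray; the keeper bar is shut past its spring ball (under 0.04 rad); all released and at rest (x of p1 in the frame of stock between -0.07 and 0.07 m and y of p1 in the frame of stock between -0.083 and 0.083 m and z of each of p1, p3, p4 in the frame of stock below 0.04 m and (angle between p1's own z axis and vertical below 0.2 rad or angle between p1's own z axis and vertical above 2.94 rad) and value of joint each of p1_leg, p3_leg, p4_leg below 0.1 rad and x of p2 in the frame of repair between -0.07 and 0.07 m and y of p2 in the frame of repair between -0.095 and 0.095 m and z of each of p2, p5 in the frame of repair below 0.04 m and (angle between p2's own z axis and vertical below 0.2 rad or angle between p2's own z axis and vertical above 2.94 rad) and x of p3 in the frame of stock between -0.07 and 0.07 m and y of p3 in the frame of stock between -0.083 and 0.083 m and (angle between p3's own z axis and vertical below 0.2 rad or angle between p3's own z axis and vertical above 2.94 rad) and x of p4 in the frame of stock between -0.07 and 0.07 m and y of p4 in the frame of stock between -0.083 and 0.083 m and (angle between p4's own z axis and vertical below 0.2 rad or angle between p4's own z axis and vertical above 2.94 rad) and x of p5 in the frame of repair between -0.07 and 0.07 m and y of p5 in the frame of repair between -0.095 and 0.095 m and (angle between p5's own z axis and vertical below 0.2 rad or angle between p5's own z axis and vertical above 2.94 rad) and linear speed of each of p1, p2, p3, p4, p5 below 0.03 m/s and value of joint keeper below 0.04 rad); the robot touches nothing.
It fails at once if a bystander (tape, screwdriver or multimeter) pushed more than 50 mm from its place (distance of any of tape, driver, meter from where it was at the start of the episode above 0.05 m).
Of p1, p2, p3, p4, p5 only 4 to 5 are there at a start; the rules pass over those that are not, and their reading is None.
At some moment in a run one of p1, p2, p3, p4, p5 may be knocked a few centimetres aside while the robot is not near it.
Once in a run the grip may slacken for a moment while it holds something.
It also fails if it takes over 210 s, if anything falls off the work surface, if the arm or the gripper's body presses on something with over 40 N, if the wrist force passes 120 N, or if a joint passes its speed limit or range.

ROBOT

A 7-joint arm with a two-finger parallel gripper is mounted at the origin on the work surface. World frame = base frame: x ahead of the robot, y to its left, z up, the work surface at z = 0. Lengths are in m, angles in rad, forces in N, time in s.
With the tool pointing down it reaches from about 0.4 to 0.85 m from the base axis. Payload 4.5 kg.
Tool frame: the origin (TCP) lies midway between the tips of the shut fingers; the grasp point (between the pads) lies 19 mm behind it; z points along the fingers, y is the direction in which the jaws open and shut (so a half turn about z gives the same grasp; the last joint's range is limited). The gripper opens to 88 mm and grips with 3 to 60 N. Pads are 18 mm wide; open, the fingers measure 123 mm over their backs; the gripper's body (75 mm by 187 mm) begins 45 mm behind the grasp point.
Start: joints at [1.245, 0.689, -0.195, 1.565, 0.157, 0.902, -0.215], TCP at [0.22, -0.585, 0.239] pointing down, gripper open.
Joint ranges: [-3.01, 3.01], [-0.46, 2.08], [-1.47, 1.51], [0.13, 2.56], [-1, 4.14], [0.04, 2.09], [-2.66, 2.66]. Speed limits (rad/s): [2.57, 2.57, 3.14, 3.14, 3.14, 3.14, 3.14].

INTERFACE

Orientations are given as a unit quaternion [x, y, z, w].
In Python, from plant import r gives the robot as it stands. The module is installed in compiled form; this text tells all that it offers.
- The arm moves only by the tool carry_out, never from a script. Its argument "commands" is a list of rows, each a list of 6 numbers: the shift along the tool's x, y, z in m, then the turn, a rotation vector about the tool's x, y, z in degrees. In form: [[dx, dy, dz, wx, wy, wz], ...]. A call has 1 to 12 rows; each row is the pose to reach, as a shift and turn from the pose commanded when the call began, along the tool's axes at that moment; what a row does not reach only later rows make up. A row lasts 1/10 s, in which the tool goes at most 50 mm and 8.59 degrees, less where a joint would pass 70% of its speed; a pose out of reach is approached as far as the arm can. A call with a gripper value outside its range is refused whole. "fingers" is the closure in counts, from 0 (fully open) to 255 (shut), set as the call begins (left out, the last holds). The fingers move at their own pace and stop on an object; "grip_force" is the grip in N (left out, the last holds). Time passes only in rows, so rows that repeat a pose let the fingers close. It gives the time, the measured TCP pose, the force and the opening at its end, in the units of the state.
- r.get_state(): the state, without advancing time (a new reading comes with each control period).
- r.snapshot(name): name is "side" or "top" or "wrist"; returns a dict with "img" (400x640x3 uint8, blue, green, red), "intrinsics" (3x3 intrinsics, pixels), "extrinsics" (4x4, takes a point from camera to world coordinates); the wrist camera has in their place "tool_from_camera" (4x4, takes a point from camera to tool coordinates, whose origin is the TCP and whose axes are the flange's). Camera axes: x right, y down, z forward; pixel columns grow to the right and rows downward; lengths in m; the calibration is good to about 2 mm. A picture is of the moment at which its call begins: read the wrist's pose just before it. There is no depth.
- r.finish_job(): hands the job in, once; it reports no verdict.
Trained networks look in a picture, given as the dict that the camera call returned (one of the last four; its "shot" number tells which), for a name from the list of things; names that differ only in an ending like _2 or _b are one class to them, and where a whole thing is asked for, a point or a joint stands for the part that bears it (a point fixed in the world has none). Each returns a list of dicts, best first, with "p" (0 to 1); they miss things now and then, are a little off and sometimes report something else, mostly with a low value. They report only what shows in the picture. A call takes as long as a camera call.
- r.spot_in(picture, label): "xyz" ([x, y, z] in m, in world coordinates, good to about 4 mm: the middle of the surface that is visible of it).
- r.spot_point(picture, label): "xyz" ([x, y, z] in m, in world coordinates, good to about 4 mm: a listed point, or the origin of a listed thing).
The state is a dict: "clock": time; "q": joint angles; "qd": joint speeds; "joint_torque": joint torques, N m; "tool_pos": TCP position; "eef_rot": TCP orientation; "contact_force": force on the tool from outside, world axes, zero at the start; "moment": the same for the moment, N m; "opening": opening from 0.0 (shut) to 1.0 (fully open).
Only numpy, scipy, OpenCV 4.12 (cv2) and the standard library are available. Lean on these libraries where they do the work, as an engineer would, in place of code of your own. Each camera call takes 0.05 s, during which the arm holds its last target.

## Working session

There is one attempt and no reset: what is moved stays moved. The work goes in short steps, Python scripts to look and compute and a tool call to move; the robot and the scene stay as the last step left them, time stands still between calls to the robot, and variables do not carry over. Pictures are saved under pics/ and viewed, and the job is handed in when it is done.

Besides the shell and the picture viewer there is one more tool, called after "Emit:" as name(argument=value, ...) on one line, values as JSON. carry_out: Moves the arm, as the interface text tells. Its arguments: {"type":"object","properties":{"commands":{"type":"array","items":{"type":"array","items":{"type":"number"}}},"fingers":{"type":"number"},"grip_force":{"type":"number"}},"required":["commands"]}

```bash
mkdir -p pics; ls
python3 - <<'E'
from plant import r
import cv2
s=r.get_state(); print(s)
for n in ["side","top","wrist"]:
    p=r.snapshot(n); cv2.imwrite(f"pics/{n}0.png",p["img"]); print(n,p["intrinsics"], p.get("extrinsics",p.get("tool_from_camera")),p["shot"])
    if n!="wrist":
        for l in ["stock","repair","p1","tape","driver","meter"]:
            for d in r.spot_point(p,l): print(n,l,d)
        for l in ["keeper_peg"]:
            for d in r.spot_point(p,l): print(n,l,d)
E
```

```text
pics
{'clock': 0.0, 'q': array([ 1.24478827,  0.68996411, -0.19453038,  1.56633988,  0.15729397,
        0.90248577, -0.21507227]), 'qd': array([-0.00068917,  0.00067861,  0.00053248,  0.00049864,  0.0001375 ,
       -0.00122233,  0.00042454]), 'joint_torque': array([ 6.61374506e-04, -5.27562511e+01, -1.26655418e+00, -1.53426164e+01,
       -5.26280247e-02,  6.29449802e-03,  1.75755767e-04]), 'tool_pos': array([ 0.21980243, -0.58440479,  0.23792395]), 'eef_rot': array([ 9.83849684e-01,  1.78994372e-01, -2.18391000e-04, -8.75803963e-04]), 'contact_force': array([-0.10257267, -0.48012337, -1.02425372]), 'moment': array([0.0312117 , 0.00543551, 0.00819419]), 'opening': 0.9993804210440461}
side [[405.06295963   0.         320.47827226]
 [  0.         405.06295963 206.14405572]
 [  0.           0.           1.        ]] [[ 0.99791179 -0.05287123  0.03710372  0.52923916]
 [-0.05965428 -0.53413768  0.84329017 -0.7951104 ]
 [-0.02476729 -0.8437426  -0.53617629  0.58316995]
 [ 0.          0.          0.          1.        ]] 1
side stock {'xyz': [0.4698, -0.0236, -0.0007], 'p': 0.89}
side rep
[... 1327 characters left out ...]
0008], 'p': 0.6}
top p1 {'xyz': [0.6085, 0.3532, -0.0012], 'p': 0.58}
top tape {'xyz': [0.3785, 0.1704, 0.0013], 'p': 0.59}
top driver {'xyz': [0.4518, -0.1734, 0.0011], 'p': 0.69}
top meter {'xyz': [0.7513, 0.1216, -0.003], 'p': 0.84}
top keeper_peg {'xyz': [0.5601, -0.0693, 0.0821], 'p': 0.55}
wrist [[325.00071662   0.         320.12792407]
 [  0.         325.00071662 209.75723522]
 [  0.           0.           1.        ]] [[ 2.98139702e-04 -9.55367718e-01 -2.95419082e-01  7.71107829e-02]
 [ 9.99999702e-01  7.46552851e-05  7.67778312e-04 -2.80335949e-06]
 [-7.11456018e-04 -2.95419223e-01  9.55367456e-01 -1.47349535e-01]
 [ 0.00000000e+00  0.00000000e+00  0.00000000e+00  1.00000000e+00]] 3
```

View pics/top0.png

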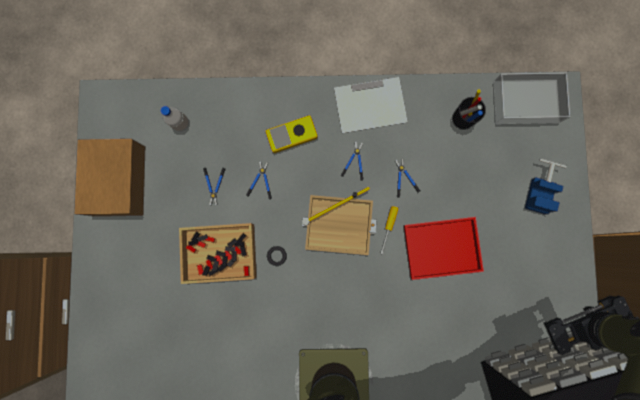

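View pics/side0.png

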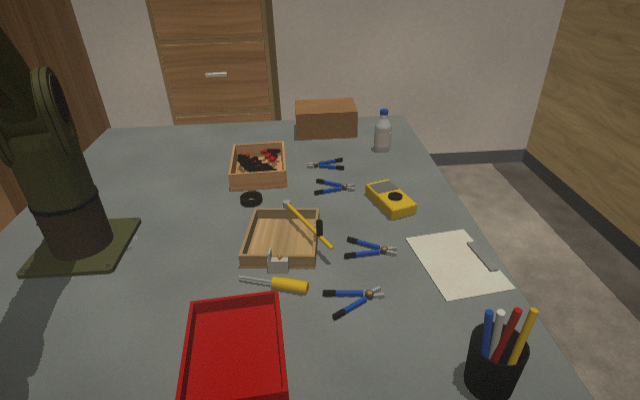

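View pics/wrist0.png

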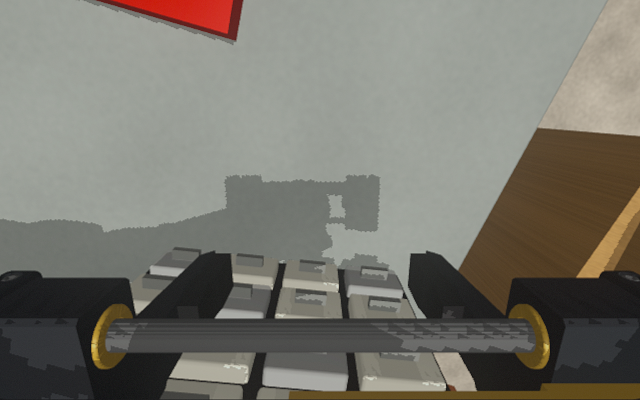

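The top view shows four pliers at about px (405,175), (353,160), (261,180) and (213,185). The stock tray is at (340,225) with the bar partly open, and the red tray is at (443,248). Next I'll write helpers and measure the trays.

```bash
cat > h.py <<'E'
import numpy as np, cv2
from scipy.spatial.transform import Rotation as R
from plant import r
def down(yaw): # tool x at yaw (deg) in world, z down
    a=np.radians(yaw); return R.from_matrix(np.array([[np.cos(a),np.sin(a),0],[np.sin(a),-np.cos(a),0],[0,0,-1.]]))
def cur():
    s=r.get_state(); return s,np.array(s["tool_pos"]),R.from_quat(s["eef_rot"])
def st():
    s,p,q=cur(); m=q.as_matrix(); print("t%.1f tcp %s yaw %.1f open %.3f (%.1fmm) F %s q %s"%(s["clock"],p.round(4),np.degrees(np.arctan2(m[1,0],m[0,0])),s["opening"],s["opening"]*88,np.round(s["contact_force"],1),np.round(s["q"],2)))
def row(xyz,yaw,p=None,q=None):
    if p is None: _,p,q=cur()
    t=down(yaw); m=q.inv().apply(np.array(xyz)-p); w=(q.inv()*t).as_rotvec(degrees=True)
    return [round(float(v),4) for v in m]+[round(float(v),1) for v in w]
def cam(name,save=None):
    s,p,q=cur(); pic=r.snapshot(name)
    if save: cv2.imwrite("pics/"+save,pic["img"])
    if name=="wrist":
        T=np.eye(4);T[:3,:3]=q.as_matrix();T[:3,3]=p; E=T@pic["tool_from_camera"]
    else: E=np.array(pic["extrinsics"])
    return pic,np.array(pic["intrinsics"]),E
def toz(uv,K,E,z):
    uv=np.atleast_2d(uv).astype(float); d=np.c_[(uv-K[:2,2])/np.array([K[0,0],K[1,1]]),np.ones(len(uv))]@E[:3,:3].T
    o=E[:3,3]; return o+d*((z-o[2])/d[:,2])[:,None]
def proj(X,K,E):
    X=np.atleast_2d(X); c=(X-E[:3,3])@E[:3,:3]; return c[:,:2]/c[:,2:]*[K[0,0],K[1,1]]+K[:2,2]
E
python3 - <<'E'
from h import *
pic,K,E=cam("top"); im=pic["img"]; hsv=cv2.cvtColor(im,cv2.COLOR_BGR2HSV)
red=((hsv[...,0]<8)|(hsv[...,0]>172))&(hsv[...,1]>150)
yy,xx=np.mgrid[:400,:640]
red&=(xx>390)&(xx<500)&(yy>200)&(yy<300)
rc=cv2.minAreaRect(np.argwhere(red)[:,::-1].astype(np.float32)); print(rc)
print(toz(cv2.boxPoints(rc),K,E,0.035).round(3), toz([rc[0]],K,E,0.035))
cv2.imwrite("pics/topz.png",cv2.resize(im[130:290,200:420],None,fx=3.6,fy=3.6,interpolation=cv2.INTER_CUBIC))
print("view stock", row([0.45,-0.03,0.40],0))
E
```

```text
((443.1637878417969, 247.8925018310547), (54.74011993408203, 73.37629699707031), 83.2901611328125)
[[ 0.467 -0.215  0.035]
 [ 0.489 -0.434  0.035]
 [ 0.328 -0.445  0.035]
 [ 0.306 -0.229  0.035]] [[ 0.39685375 -0.33086905  0.035     ]]
view stock [0.4106, -0.4385, -0.1613, 0.0, 0.0, 20.6]
```

View pics/topz.png

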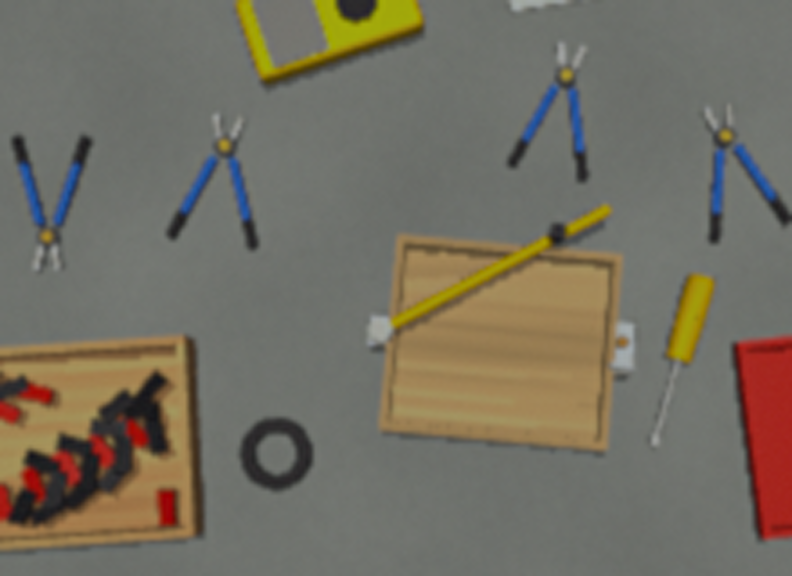

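Zoomed top view: the stock tray is yawed about -6° and the bar is about 25° open with its peg at (558,233). The wrist goes over the stock area now.

Emit:
carry_out(commands=[[0.41, -0.44, -0.16, 0, 0, 20.6], [0.41, -0.44, -0.16, 0, 0, 20.6], [0.41, -0.44, -0.16, 0, 0, 20.6], [0.41, -0.44, -0.16, 0, 0, 20.6], [0.41, -0.44, -0.16, 0, 0, 20.6], [0.41, -0.44, -0.16, 0, 0, 20.6], [0.41, -0.44, -0.16, 0, 0, 20.6], [0.41, -0.44, -0.16, 0, 0, 20.6], [0.41, -0.44, -0.16, 0, 0, 20.6], [0.41, -0.44, -0.16, 0, 0, 20.6], [0.41, -0.44, -0.16, 0, 0, 20.6], [0.41, -0.44, -0.16, 0, 0, 20.6]], fingers=0)

```text
clock: 2.1
tool_pos: [0.441, -0.0468, 0.3939]
eef_rot: [1.0, 0.0, 0.0, 0.0]
contact_force: [1.0, -0.8, -0.2]
opening: 1.001
```

Emit:
carry_out(commands=[[0, 0, 0, 0, 0, 0], [0, 0, 0, 0, 0, 0], [0, 0, 0, 0, 0, 0]])

```text
clock: 2.4
tool_pos: [0.4399, -0.0502, 0.3926]
eef_rot: [1.0, -0.001, -0.001, 0.0]
contact_force: [-0.1, -0.8, 0.6]
opening: 0.999
```

Run:
```python
from h import *
st()
pic,K,E=cam("wrist","w1.png")
for l in ["stock","keeper_peg","p1","repair"]:
    for d in r.spot_point(pic,l): print(l,d)
print(row([0.55,-0.03,0.40],0))
```

```text
t2.4 tcp [ 0.4399 -0.0502  0.3926] yaw -0.1 open 0.999 (87.9mm) F [-0.1 -0.8  0.6] q [ 0.17  0.26 -0.21  1.83  0.06  1.05 -1.64]
stock {'xyz': [0.4712, -0.0277, -0.0004], 'p': 0.83}
keeper_peg {'xyz': [0.5561, -0.0723, 0.0906], 'p': 0.84}
p1 {'xyz': [0.6664, -0.0692, 0.0011], 'p': 0.94}
p1 {'xyz': [0.6087, 0.3535, -0.0008], 'p': 0.83}
p1 {'xyz': [0.6045, -0.2227, 0.0025], 'p': 0.77}
p1 {'xyz': [0.6078, 0.2295, 0.003], 'p': 0.72}
p1 {'xyz': [0.4506, -0.1719, -0.0009], 'p': 0.51}
repair {'xyz': [0.3941, -0.3396, 0.0024], 'p': 0.83}
[0.1097, -0.0201, -0.0073, 0.0, 0.0, -0.1]
```

View pics/w1.png

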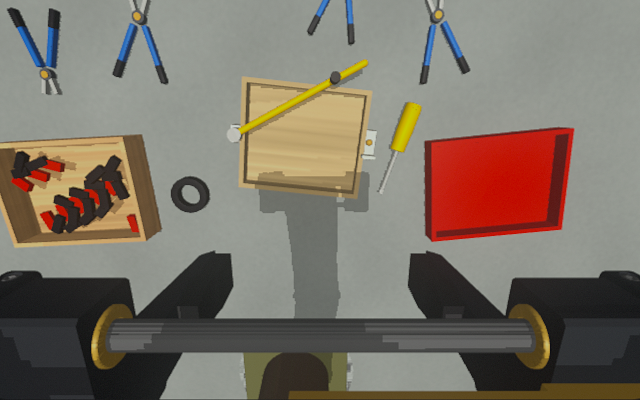

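Wrist view: stock rim corners are near (245,77), (372,92), (358,198) and (238,187), the peg top is at (335,77), and the red rim corners are at (425,141), (574,128), (558,228) and (430,241). I'll compute and triangulate these.

Run:
```python
from h import *
pic,K,E=cam("wrist"); im=pic["img"]
z=im[50:250,220:600]; cv2.imwrite("pics/w1z.png",cv2.resize(z,None,fx=2.1,fy=2.1,interpolation=cv2.INTER_CUBIC))
for n,c in dict(stock=[(245,77),(372,92),(358,198),(238,187)],rep=[(425,141),(574,128),(558,228),(430,241)]).items():
    X=toz(c,K,E,0.035); print(n,X[:,:2].round(4).tolist(),X.mean(0).round(4), [float(np.linalg.norm(X[i]-X[(i+1)%4]).round(3)) for i in range(4)],
     "yaws",[float(np.degrees(np.arctan2(*(X[(i+1)%4]-X[i])[1::-1])).round(1)) for i in range(4)])
X=toz([(335,77)],K,E,.087); print("peg",X)
pt,Kt,Et=cam("top"); print("peg top", toz([(355,194.4)],Kt,Et,.087))
# triangulate
def ray(uv,K,E):
    d=E[:3,:3]@np.array([(uv[0]-K[0,2])/K[0,0],(uv[1]-K[1,2])/K[1,1],1]); return E[:3,3],d/np.linalg.norm(d)
o1,d1=ray((335,77),K,E);o2,d2=ray((355,194.4),Kt,Et)
a=np.linalg.lstsq(np.c_[d1,-d2],o2-o1,rcond=None)[0]; print("tri",o1+a[0]*d1,o2+a[1]*d2)
```

```text
stock [[0.562, 0.058], [0.5413, -0.1263], [0.3808, -0.111], [0.3993, 0.0806]] [ 0.4708 -0.0247  0.035 ] [0.185, 0.161, 0.193, 0.164] yaws [-96.4, 174.6, 84.5, -7.9]
rep [[0.4707, -0.2105], [0.4896, -0.4338], [0.3286, -0.4442], [0.3058, -0.2343]] [ 0.3987 -0.3307  0.035 ] [0.224, 0.161, 0.211, 0.167] yaws [-85.2, -176.3, 96.2, 8.2]
peg [[ 0.55718746 -0.06961676  0.087     ]]
peg top [[ 0.55572785 -0.06918815  0.087     ]]
tri [ 0.56199579 -0.07202667  0.03222053] [ 0.56197634 -0.0720843   0.03222136]
```

View pics/w1z.png

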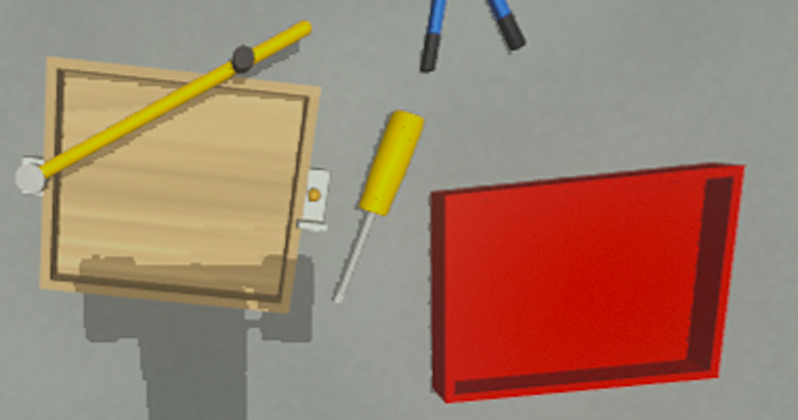

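Stock is at (0.471,-0.025) with yaw -6.2°. Repair is at (0.397,-0.333) with yaw +6°. The peg is at (0.5565,-0.0695), so the keeper is about 0.58 rad open. I'll move above the peg with tool yaw 117°.

Run:
```python
from h import *
print(row([0.5565,-0.0695,0.16],117.3))
```

```text
[0.1161, 0.0199, 0.2328, -0.0, 0.0, -117.4]
```

Emit:
carry_out(commands=[[0.116, 0.02, 0.2, 0, 0, -117], [0.116, 0.02, 0.2, 0, 0, -117], [0.116, 0.02, 0.2, 0, 0, -117], [0.116, 0.02, 0.2, 0, 0, -117], [0.116, 0.02, 0.2, 0, 0, -117], [0.116, 0.02, 0.2, 0, 0, -117], [0.116, 0.02, 0.2, 0, 0, -117], [0.116, 0.02, 0.2, 0, 0, -117], [0.116, 0.02, 0.2, 0, 0, -117], [0.116, 0.02, 0.2, 0, 0, -117], [0.116, 0.02, 0.2, 0, 0, -117], [0.116, 0.02, 0.2, 0, 0, -117]])

```text
clock: 3.95
tool_pos: [0.5568, -0.0693, 0.1929]
eef_rot: [0.619, 0.785, -0.0, 0.0]
contact_force: [-0.6, 0.2, -1.0]
opening: 0.998
```

Run:
```python
from h import *
st()
pic,K,E=cam("wrist","w2.png")
for d in r.spot_point(pic,"keeper_peg"): print(d)
print(row([0.5565,-0.0695,0.062],117.3))
```

```text
t4.0 tcp [ 0.5568 -0.0693  0.1929] yaw 103.5 open 0.998 (87.8mm) F [-0.6  0.2 -1. ] q [ 0.41  0.73 -0.64  1.8   0.58  0.81 -0.28]
{'xyz': [0.5571, -0.0714, 0.089], 'p': 0.8}
[-0.0002, -0.0001, 0.1306, -0.0, -0.0, -14.2]
```

View pics/w2.png

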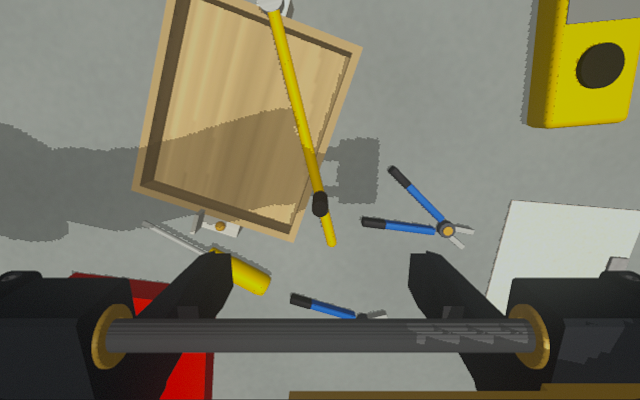

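The peg is centred between the fingers at px (320,203). Now descend and grip it.

Emit:
carry_out(commands=[[0, 0, 0, 0, 0, -14], [0, -0.001, 0.05, 0, 0, -14], [0, -0.001, 0.1, 0, 0, -14], [0, -0.001, 0.131, 0, 0, -14], [0, -0.001, 0.131, 0, 0, -14], [0, -0.001, 0.131, 0, 0, -14]])

```text
clock: 4.65
tool_pos: [0.5561, -0.0688, 0.0624]
eef_rot: [0.522, 0.853, -0.0, 0.0]
contact_force: [0.1, 0.5, 0.5]
opening: 1.001
```

Emit:
carry_out(commands=[[0, 0, 0, 0, 0, 0], [0, 0, 0, 0, 0, 0], [0, 0, 0, 0, 0, 0], [0, 0, 0, 0, 0, 0], [0, 0, 0, 0, 0, 0], [0, 0, 0, 0, 0, 0], [0, 0, 0, 0, 0, 0], [0, 0, 0, 0, 0, 0]], fingers=255, grip_force=10)

```text
clock: 5.45
tool_pos: [0.5557, -0.0689, 0.0619]
eef_rot: [0.521, 0.853, -0.0, -0.0]
contact_force: [-0.5, -0.7, -0.0]
opening: 0.298
```

Run:
```python
from h import *
st()
_,p,q=cur()
H=np.array([0.4819,0.0749])
v=p[:2]-H; rad=np.linalg.norm(v); a0=np.degrees(np.arctan2(v[1],v[0])); print(rad,a0)
for k in range(1,10):
    a=a0+k*7; c=np.cos(np.radians(a));s=np.sin(np.radians(a))
    print(row([H[0]+.165*c,H[1]+.165*s,p[2]],180+a,p,q))
```

```text
t5.5 tcp [ 0.5557 -0.0689  0.0619] yaw 117.2 open 0.298 (26.2mm) F [-0.5 -0.7 -0. ] q [ 0.35  0.92 -0.54  1.88  0.83  0.58 -0.26]
0.16166904623319464 -62.83298867318891
[-0.0021, 0.0201, -0.0, -0.0, 0.0, -7.0]
[0.0016, 0.0399, -0.0, -0.0, 0.0, -14.0]
[0.0076, 0.0591, -0.0, -0.0, 0.0, -21.0]
[0.016, 0.0775, -0.0, -0.0, 0.0, -28.0]
[0.0265, 0.0946, -0.0, -0.0, 0.0, -35.0]
[0.0391, 0.1104, -0.0, -0.0, 0.0, -42.0]
[0.0535, 0.1245, -0.0, -0.0, 0.0, -49.0]
[0.0694, 0.1368, -0.0, -0.0, 0.0, -56.0]
[0.0868, 0.147, -0.0, -0.0, -0.0, -63.0]
```

Emit:
carry_out(commands=[[0, 0, 0, 0, 0, 0], [0, 0, 0, 0, 0, 0], [0, 0, 0, 0, 0, 0], [-0.001, 0.02, 0, 0, 0, -7], [0.002, 0.04, 0, 0, 0, -14], [0.008, 0.059, 0, 0, 0, -21], [0.016, 0.077, 0, 0, 0, -28], [0.027, 0.094, 0, 0, 0, -35], [0.039, 0.11, 0, 0, 0, -42], [0.053, 0.124, 0, 0, 0, -49], [0.069, 0.136, 0, 0, 0, -56], [0.087, 0.146, 0, 0, 0, -63]])

```text
clock: 6.65
tool_pos: [0.6449, 0.0758, 0.0619]
eef_rot: [-0.004, 1.0, -0.0, -0.001]
contact_force: [-3.1, -0.7, 2.8]
opening: 0.154
```

Emit:
carry_out(commands=[[0, 0, 0, 0, 0, 0], [0, 0, 0, 0, 0, 0], [0, 0, 0, 0, 0, 0], [0, 0, 0, 0, 0, 0], [0, 0, 0, 0, 0, 0], [0, 0, -0.05, 0, 0, 0], [0, 0, -0.1, 0, 0, 0], [0, 0, -0.15, 0, 0, 0], [0, 0, -0.2, 0, 0, 0], [0, 0, -0.2, 0, 0, 0], [0, 0, -0.2, 0, 0, 0]], fingers=0)

```text
clock: 7.75
tool_pos: [0.6464, 0.0747, 0.2633]
eef_rot: [-0.001, 1.0, -0.0, 0.001]
contact_force: [-0.6, -0.4, -1.4]
opening: 0.998
```

Run:
```python
from h import *
st()
pic,K,E=cam("wrist","w3.png")
for l in ["keeper_peg","p1"]:
    for d in r.spot_point(pic,l): print(l,d)
pic,K,E=cam("top","t3.png")
for l in ["keeper_peg","p1"]:
    for d in r.spot_point(pic,l): print(l,d)
```

```text
t7.8 tcp [0.6464 0.0747 0.2633] yaw -179.9 open 0.998 (87.9mm) F [-0.6 -0.4 -1.4] q [ 0.28  0.85 -0.97  1.43  0.72  1.23  0.8 ]
keeper_peg {'xyz': [0.6493, 0.0776, 0.091], 'p': 0.98}
p1 {'xyz': [0.6672, -0.0724, -0.0012], 'p': 0.88}
p1 {'xyz': [0.6073, -0.2218, 0.0034], 'p': 0.81}
p1 {'xyz': [0.6046, 0.355, -0.0011], 'p': 0.62}
p1 {'xyz': [0.6088, 0.2284, 0.004], 'p': 0.6}
keeper_peg {'xyz': [0.6473, 0.0792, 0.0871], 'p': 0.79}
p1 {'xyz': [0.6038, -0.217, 0.0006], 'p': 0.7}
p1 {'xyz': [0.6099, 0.2299, -0.0034], 'p': 0.69}
p1 {'xyz': [0.6082, 0.3543, -0.0007], 'p': 0.68}
p1 {'xyz': [0.3796, 0.1695, -0.0002], 'p': 0.18}
```

View pics/w3.png

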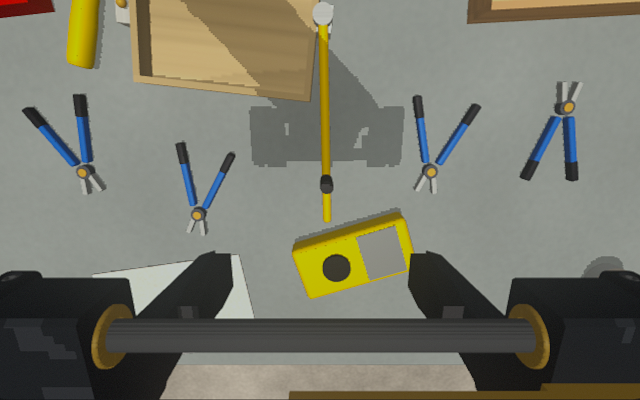

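The bar is swung to about 1.68 rad. All four pliers are visible, with pivots at (83,173), (198,215), (431,172) and (568,107). I'll measure the pliers poses by blob.

```bash
cat >> h.py <<'E'
def pliers(pic,K,E,z=0.012):
    im=pic["img"]; hsv=cv2.cvtColor(im,cv2.COLOR_BGR2HSV)
    blue=((hsv[...,0]>98)&(hsv[...,0]<125)&(hsv[...,1]>140)&(hsv[...,2]>60)).astype(np.uint8)
    n,lab,stt,cen=cv2.connectedComponentsWithStats(blue)
    B=[]
    for i in range(1,n):
        if stt[i,4]<25: continue
        uv=np.argwhere(lab==i)[:,::-1]; X=toz(uv,K,E,z)[:,:2]
        c=X.mean(0); w,v=np.linalg.eigh(np.cov((X-c).T)); L=np.sqrt(12*w[1]); W=np.sqrt(12*w[0]); B.append((c,v[:,1],L,W,stt[i,4]))
    return B
def pairs(B):
    out=[]
    for i in range(len(B)):
        for j in range(i+1,len(B)):
            if np.linalg.norm(B[i][0]-B[j][0])>0.07 or min(B[i][2],B[j][2])<.025 or max(B[i][2],B[j][2])>.07: continue
            A=np.c_[B[i][1],-B[j][1]]
            if abs(np.linalg.det(A))<0.1: P=None; continue
            t=np.linalg.solve(A,B[j][0]-B[i][0]); P=B[i][0]+t[0]*B[i][1]
            m=(B[i][0]+B[j][0])/2; d=P-m; L=np.linalg.norm(d)
            if L>0.09: continue
            u=d/L; d1=B[i][0]-P;d2=B[j][0]-P
            ang=np.arccos(d1@d2/np.linalg.norm(d1)/np.linalg.norm(d2))
            # grip centre: 45 mm back from pivot
            out.append(dict(pivot=P.round(4),yaw=round(float(np.degrees(np.arctan2(u[1],u[0]))),1),ang=round(float(ang),3),mid=m.round(4),L=round(float(L),4),lens=(round(B[i][2],3),round(B[j][2],3))))
    return out
E
python3 - <<'E'
from h import *
for n in ["wrist","top"]:
    pic,K,E=cam(n)
    for o in pairs(pliers(pic,K,E)): print(n,o)
    for u,v in ([(83,173),(198,215),(431,172),(568,107)] if n=="wrist" else []): print(toz([(u,v)],K,E,.012).round(4))
E
```

```text
wrist {'pivot': array([ 0.6544, -0.2143]), 'yaw': 14.1, 'ang': 0.684, 'mid': array([ 0.6094, -0.2256]), 'L': 0.0464, 'lens': (np.float64(0.054), np.float64(0.055))}
wrist {'pivot': array([0.5575, 0.3597]), 'yaw': 179.6, 'ang': 0.607, 'mid': array([0.6047, 0.3594]), 'L': 0.0472, 'lens': (np.float64(0.053), np.float64(0.054))}
wrist {'pivot': array([0.6537, 0.2086]), 'yaw': -8.0, 'ang': 0.736, 'mid': array([0.6084, 0.215 ]), 'L': 0.0457, 'lens': (np.float64(0.054), np.float64(0.054))}
wrist {'pivot': array([ 0.7114, -0.0856]), 'yaw': -12.5, 'ang': 0.636, 'mid': array([ 0.6647, -0.0752]), 'L': 0.0479, 'lens': (np.float64(0.054), np.float64(0.053))}
[[ 0.6447 -0.2178  0.012 ]]
[[ 0.6987 -0.0818  0.012 ]]
[[0.6421 0.2108 0.012 ]]
[[0.5655 0.3619 0.012 ]]
top {'pivot': array([0.5571, 0.3642]), 'yaw': 179.1, 'ang': 0.602, 'mid': array([0.6068, 0.3635]), 'L': 0.0498, 'lens': (np.float64(0.055), np.float64(0.053))}
top {'pivot': array([0.6542, 0.2114]), 'yaw': -8.2, 'ang': 0.738, 'mid': array([0.6086, 0.218 ]), 'L': 0.0461, 'lens': (np.float64(0.055), np.float64(0.052))}
```

Blob midpoints agree between the views (C: 0.2150 vs 0.2180, D: 0.3594 vs 0.3635). Starting with B.

Run:
```python
from h import *
print(row([0.657,-0.0735,0.15],167.5))
```

```text
[-0.0111, -0.1485, 0.111, -0.0, -0.1, 12.7]
```

Emit:
carry_out(commands=[[-0.011, -0.148, 0.111, 0, 0, 12.7], [-0.011, -0.148, 0.111, 0, 0, 12.7], [-0.011, -0.148, 0.111, 0, 0, 12.7], [-0.011, -0.148, 0.111, 0, 0, 12.7], [-0.011, -0.148, 0.111, 0, 0, 12.7], [-0.011, -0.148, 0.111, 0, 0, 12.7]])

```text
clock: 8.75
tool_pos: [0.657, -0.073, 0.1503]
eef_rot: [0.11, 0.994, 0.0, -0.001]
contact_force: [0.3, 1.3, -0.1]
opening: 1.0
```

```bash
cat >> h.py <<'E'
def plan(z=0.004,near=None,back=0.008,flip=True,save=None):
    st(); pic,K,E=cam("wrist",save); _,p,q=cur()
    for o in pairs(pliers(pic,K,E)):
        y=np.radians(o["yaw"]); g=o["mid"]-back*np.array([np.cos(y),np.sin(y)])
        if near is not None and np.linalg.norm(g-np.array(near))>0.08: continue
        yaw=o["yaw"]+(180 if flip else 0)
        print(o["mid"],o["yaw"],o["ang"],"grip",g.round(4),"row",row([g[0],g[1],z],yaw,p,q))
E
python3 - <<'E'
from h import *
plan(save="w4.png")
E
```

```text
t8.8 tcp [ 0.657  -0.073   0.1503] yaw 167.4 open 1.000 (88.0mm) F [ 0.3  1.3 -0.1] q [ 0.46  0.97 -0.86  1.5   0.81  1.05  0.74]
[ 0.6093 -0.2263] 13.9 0.678 grip [ 0.6015 -0.2282] row [0.0208, -0.1657, 0.1471, 0.1, 0.0, -26.4]
[ 0.6643 -0.076 ] -12.3 0.623 grip [ 0.6565 -0.0743] row [0.0004, -0.0036, 0.1474, 0.1, 0.0, -0.2]
```

View pics/w4.png

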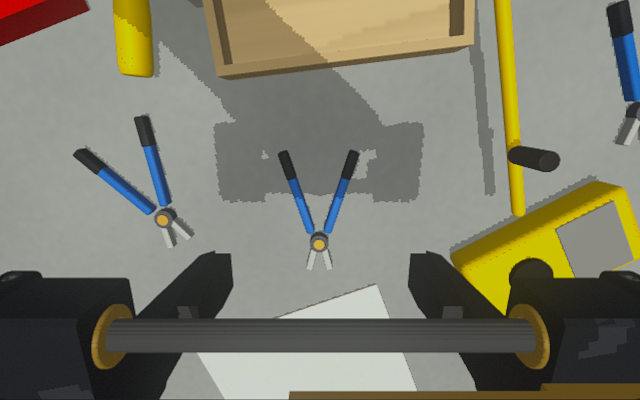

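B's measured position holds between the two heights (midpoints within 1 mm), which confirms the 12 mm height. It is centred between the fingers at px (319,205). Descending and squeezing.

Emit:
carry_out(commands=[[0, -0.002, 0.05, 0, 0, 0], [0, -0.002, 0.1, 0, 0, 0], [0, -0.002, 0.13, 0, 0, 0], [0, -0.002, 0.146, 0, 0, 0], [0, -0.002, 0.146, 0, 0, 0], [0, -0.002, 0.146, 0, 0, 0]])

```text
clock: 9.4
tool_pos: [0.6584, -0.0734, 0.007]
eef_rot: [0.109, 0.994, 0.001, 0.001]
contact_force: [0.4, 0.6, -0.3]
opening: 1.0
```

Emit:
carry_out(commands=[[0, 0, 0, 0, 0, 0], [0, 0, 0, 0, 0, 0], [0, 0, 0, 0, 0, 0], [0, 0, 0, 0, 0, 0], [0, 0, 0, 0, 0, 0], [0, 0, 0, 0, 0, 0], [0, 0, 0, 0, 0, 0], [0, 0, 0, 0, 0, 0], [0, 0, 0, 0, 0, 0], [0, 0, 0, 0, 0, 0], [0, 0, 0, 0, 0, 0], [0, 0, 0, 0, 0, 0]], fingers=255, grip_force=25)

```text
clock: 10.6
tool_pos: [0.6571, -0.0746, 0.0052]
eef_rot: [0.109, 0.994, 0.0, 0.0]
contact_force: [0.0, 1.6, 4.4]
opening: 0.243
```

Run:
```python
from h import *
st(); cam("wrist","w5.png")
```

```text
t10.6 tcp [ 0.6571 -0.0746  0.0052] yaw 167.5 open 0.243 (21.4mm) F [0.  1.6 4.4] q [ 0.41  1.15 -0.75  1.55  0.98  0.85  0.63]
```

View pics/w5.png

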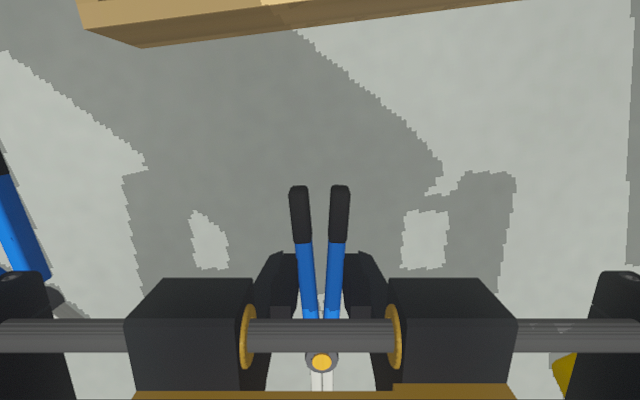

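It's free: it closed to 21.4 mm. Lift and carry to the stock tray.

Emit:
carry_out(commands=[[0, 0, -0.03, 0, 0, 0], [0, 0, -0.06, 0, 0, 0], [0, 0, -0.09, 0, 0, 0], [0, 0, -0.12, 0, 0, 0], [0, 0, -0.12, 0, 0, 0], [0, 0, -0.12, 0, 0, 0]])

```text
clock: 11.25
tool_pos: [0.6565, -0.0757, 0.1243]
eef_rot: [0.11, 0.994, -0.001, -0.0]
contact_force: [0.3, -0.4, -2.9]
opening: 0.247
```

```bash
cat >> h.py <<'E'
def tray(c,yaw,x,y):
    a=np.radians(yaw); return np.array([c[0]+np.cos(a)*x-np.sin(a)*y, c[1]+np.sin(a)*x+np.cos(a)*y])
STOCK=((0.471,-0.026),-6.2)
REP=((0.397,-0.333),6.0)
E
python3 - <<'E'
from h import *
st()
pic,K,E=cam("top")
c=np.array([(400,237),(622,257),(605,450),(382,430)])/3.6+[200,130]
X=toz(c,K,E,.035); print(X.round(3).tolist(),X.mean(0), [float(np.degrees(np.arctan2(*(X[(i+1)%4]-X[i])[1::-1])).round(1)) for i in range(4)])
g=tray(*STOCK,-0.0135,-0.048); print(g,row([*g,0.11],173.8))
E
```

```text
t11.2 tcp [ 0.6565 -0.0757  0.1243] yaw 167.4 open 0.247 (21.8mm) F [ 0.3 -0.4 -2.9] q [ 0.45  1.   -0.84  1.52  0.84  1.01  0.73]
[[0.56, 0.061, 0.035], [0.54, -0.125, 0.035], [0.379, -0.107, 0.035], [0.399, 0.078, 0.035]] [ 0.46932015 -0.02337314  0.035     ] [-96.1, 173.5, 84.0, -6.0]
[ 0.45239499 -0.07226125] [0.1993, -0.0408, 0.0138, -0.1, -0.1, -6.4]
```

Emit:
carry_out(commands=[[0.05, -0.01, 0.004, 0, 0, -6.4], [0.1, -0.02, 0.007, 0, 0, -6.4], [0.15, -0.03, 0.01, 0, 0, -6.4], [0.199, -0.041, 0.014, 0, 0, -6.4], [0.199, -0.041, 0.014, 0, 0, -6.4], [0.199, -0.041, 0.014, 0, 0, -6.4], [0.199, -0.041, 0.014, 0, 0, -6.4]])

```text
clock: 12.0
tool_pos: [0.4554, -0.0715, 0.1106]
eef_rot: [0.054, 0.999, 0.0, 0.001]
contact_force: [-0.5, -0.3, -0.6]
opening: 0.007
```

Run:
```python
from h import *
st(); cam("wrist","w6.png")
g=tray(*STOCK,-0.0135,-0.048); print(g,row([*g,0.013],173.8))
```

```text
t12.0 tcp [ 0.4554 -0.0715  0.1106] yaw 173.8 open 0.007 (0.6mm) F [-0.5 -0.3 -0.6] q [ 0.53  0.83 -0.79  2.14  1.07  0.64  0.42]
[ 0.45239499 -0.07226125] [0.0035, -0.0014, 0.0977, 0.1, 0.1, -0.0]
```

View pics/w6.png

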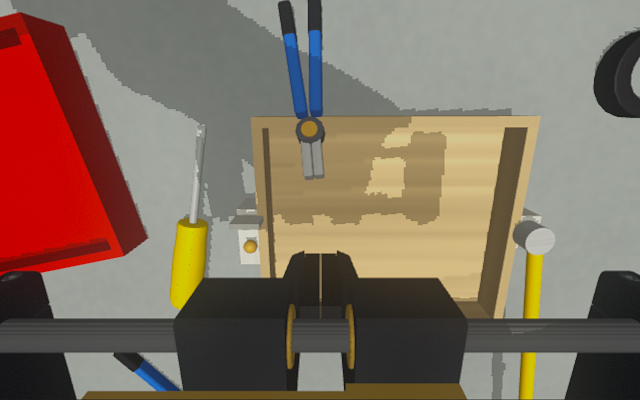

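The grip slackened and the pair flew ahead; it now appears at px (305,90) near the tray's -x wall. Let me back up and look.

Emit:
carry_out(commands=[[0, 0, -0.05, 0, 0, 0], [0, 0, -0.1, 0, 0, 0], [0, 0, -0.13, 0, 0, 0], [0, 0, -0.13, 0, 0, 0], [0, 0, -0.13, 0, 0, 0]], fingers=0)

```text
clock: 12.55
tool_pos: [0.4551, -0.0718, 0.2412]
eef_rot: [0.054, 0.999, 0.0, 0.001]
contact_force: [0.3, -0.8, -0.7]
opening: 0.433
```

Run:
```python
from h import *
st(); cam("wrist","w7.png"); p,K,E=cam("side","s7.png")
cv2.imwrite("pics/s7z.png",cv2.resize(p["img"][150:300,150:350],None,fx=3.6,fy=3.6,interpolation=cv2.INTER_CUBIC))
```

```text
t12.6 tcp [ 0.4551 -0.0718  0.2412] yaw 173.8 open 0.433 (38.1mm) F [ 0.3 -0.8 -0.7] q [ 0.68  0.64 -1.01  2.02  0.71  0.88  0.74]
```

View pics/w7.png

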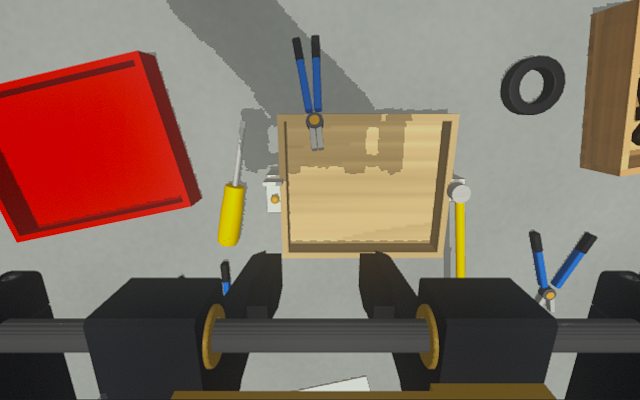

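View pics/s7z.png

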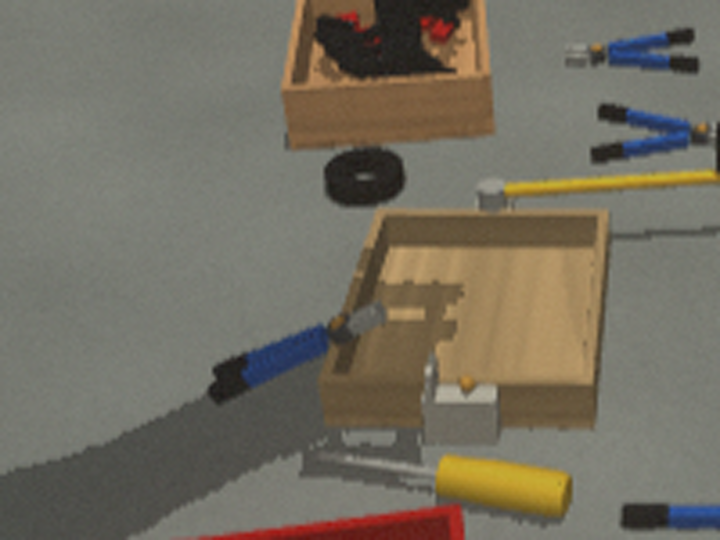

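The pair leans on the -x wall, with its pivot at wrist px (315,119) and side zoom (342,325), and its handle ends on the bench outside. Triangulating.

```bash
cat >> h.py <<'E'
def tri(a,b):
    R_=[]
    for uv,K,E in (a,b):
        d=E[:3,:3]@np.array([(uv[0]-K[0,2])/K[0,0],(uv[1]-K[1,2])/K[1,1],1]); R_.append((E[:3,3],d/np.linalg.norm(d)))
    (o1,d1),(o2,d2)=R_; t=np.linalg.lstsq(np.c_[d1,-d2],o2-o1,rcond=None)[0]
    x1,x2=o1+t[0]*d1,o2+t[1]*d2; return (x1+x2)/2, np.linalg.norm(x1-x2)
E
python3 - <<'E'
from h import *
pw,K,E=cam("wrist","w8.png"); ps,Ks,Es=cam("side","s8.png"); pt,Kt,Et=cam("top")
st()
for n,a,b in [("pivot",(315,119),(245,240.3)),("ends",(307,38),(212.2,255.6)),("jaw",(317,150),(255.6,236.9))]:
    print(n,tri((a,K,E),(b,Ks,Es)))
cv2.imwrite("pics/t8z.png",cv2.resize(pt["img"][200:290,290:400],None,fx=6,fy=6,interpolation=cv2.INTER_CUBIC))
for p in (pw,ps,pt): print([d for d in r.spot_point(p,"p1") if d["xyz"][0]<.5])
E
```

```text
t12.8 tcp [ 0.4533 -0.0716  0.2399] yaw 173.9 open 0.661 (58.2mm) F [-0.2  0.1  0.2] q [ 0.68  0.64 -1.01  2.02  0.71  0.88  0.74]
pivot (array([ 0.38920319, -0.06935902,  0.04230539]), np.float64(0.005053405843950742))
ends (array([ 0.30895297, -0.06911679,  0.00515243]), np.float64(0.008708089501668844))
jaw (array([ 0.4166759 , -0.07115874,  0.05184928]), np.float64(0.0007928277544610831))
[{'xyz': [0.3581, -0.0749, 0.0211], 'p': 0.76}]
[{'xyz': [0.358, -0.0724, 0.0242], 'p': 0.6}]
[{'xyz': [0.3567, -0.0749, 0.026], 'p': 0.79}]
```

View pics/t8z.png

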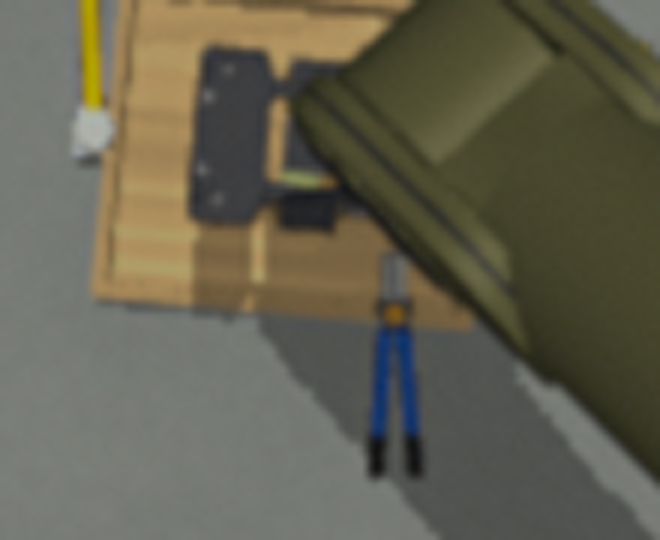

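The pivot is at (0.389,-0.071,0.042) and the jaw tips at z 0.052, a tilt of about 24°. I'll pinch the jaws from inside the tray, lift, pitch the tool level and lay the pair in its slot.

Run:
```python
from h import *
print(row([0.411,-0.072,0.10],179),row([0.411,-0.072,0.038],179))
```

```text
[0.042, -0.0051, 0.1404, 0.0, -0.1, -5.1] [0.042, -0.0051, 0.2024, 0.0, -0.1, -5.1]
```

Emit:
carry_out(commands=[[0.042, -0.005, 0.05, 0, 0, -5], [0.042, -0.005, 0.1, 0, 0, -5], [0.042, -0.005, 0.13, 0, 0, -5], [0.042, -0.005, 0.13, 0, 0, -5], [0.042, -0.005, 0.13, 0, 0, -5]], fingers=120)

```text
clock: 13.45
tool_pos: [0.4116, -0.0715, 0.1113]
eef_rot: [0.01, 1.0, 0.0, -0.0]
contact_force: [0.8, 0.1, -0.1]
opening: 0.528
```

Run:
```python
from h import *
st(); cam("wrist","w9.png")
print(row([0.411,-0.072,0.038],179))
```

```text
t13.4 tcp [ 0.4116 -0.0715  0.1113] yaw 178.9 open 0.528 (46.5mm) F [ 0.8  0.1 -0.1] q [ 0.52  0.79 -0.76  2.26  1.17  0.56  0.39]
[0.0017, -0.0006, 0.0742, 0.0, 0.1, -0.1]
```

View pics/w9.png

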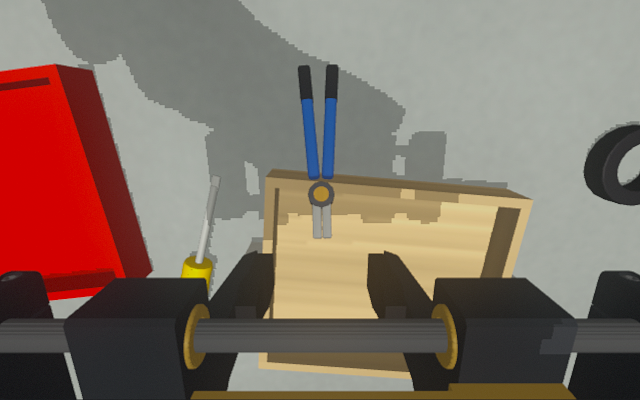

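The jaw middle at px (322,221) matches the projected target row (223). Descend and pinch.

Emit:
carry_out(commands=[[0.001, 0, 0.04, 0, 0, 0], [0.001, 0, 0.073, 0, 0, 0], [0.001, 0, 0.073, 0, 0, 0], [0.001, 0, 0.073, 0, 0, 0], [0.001, 0, 0.073, 0, 0, 0]])

```text
clock: 14.0
tool_pos: [0.4118, -0.0721, 0.04]
eef_rot: [0.01, 1.0, -0.0, 0.002]
contact_force: [-0.2, 0.1, -0.3]
opening: 0.531
```

Emit:
carry_out(commands=[[0, 0, 0, 0, 0, 0], [0, 0, 0, 0, 0, 0], [0, 0, 0, 0, 0, 0], [0, 0, 0, 0, 0, 0], [0, 0, 0, 0, 0, 0], [0, 0, 0, 0, 0, 0], [0, 0, 0, 0, 0, 0], [0, 0, 0, 0, 0, 0]], fingers=255, grip_force=45)

```text
clock: 14.8
tool_pos: [0.4106, -0.072, 0.038]
eef_rot: [0.01, 1.0, -0.0, 0.0]
contact_force: [-0.2, 0.1, 1.8]
opening: 0.131
```

Emit:
carry_out(commands=[[0, 0, -0.02, 0, 0, 0], [0, 0, -0.05, 0, 0, 0], [0, 0, -0.08, 0, 0, 0], [0, 0, -0.1, 0, 0, 0], [0, 0, -0.1, 0, 0, 0], [0, 0, -0.1, 0, 0, 0]])

```text
clock: 15.4
tool_pos: [0.4103, -0.0724, 0.1377]
eef_rot: [0.01, 1.0, -0.0, 0.0]
contact_force: [0.0, 0.4, -1.6]
opening: 0.127
```

Run:
```python
from h import *
st(); cam("wrist","w10.png"); p,K,E=cam("side","s10.png")
cv2.imwrite("pics/s10z.png",cv2.resize(p["img"][100:300,150:400],None,fx=3,fy=3,interpolation=cv2.INTER_CUBIC))
```

```text
t15.4 tcp [ 0.4103 -0.0724  0.1377] yaw 178.8 open 0.127 (11.2mm) F [ 0.   0.4 -1.6] q [ 0.52  0.72 -0.74  2.25  1.02  0.55  0.53]
```

View pics/s10z.png

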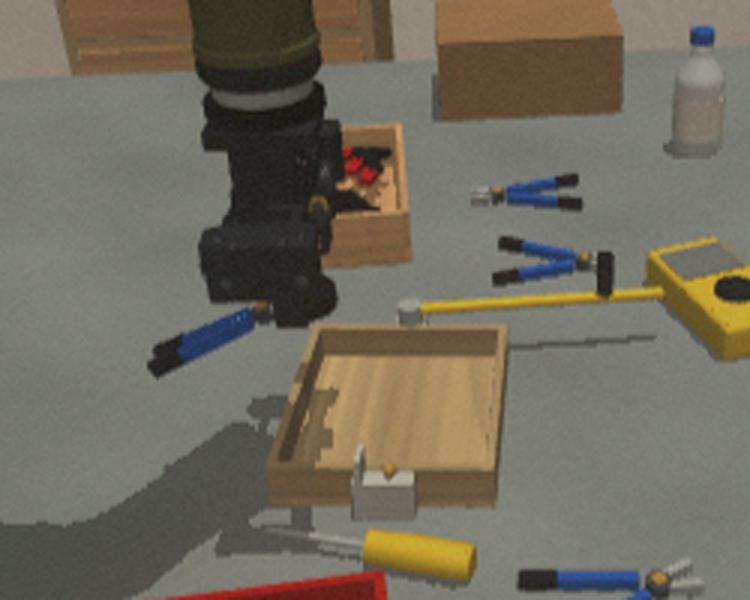

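View pics/w10.png

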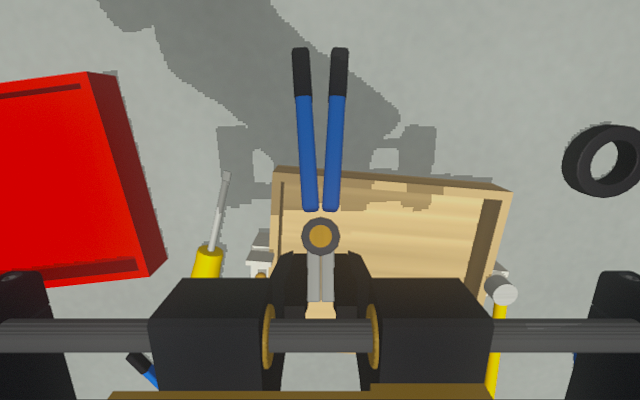

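It's held at the jaws and tilted about 25°. Carry it over the slot with a 24° pitch to level it.

Run:
```python
from h import *
_,p,q=cur()
g=tray(*STOCK,0.053,-0.048)
T=down(173.8)*R.from_euler('y',24,degrees=True)
for z in (0.14,0.05,0.0145):
    print(g,q.inv().apply(np.array([*g,z])-p).round(4),(q.inv()*T).as_rotvec(degrees=True).round(1))
```

```text
[ 0.51850603 -0.07944321] [-0.1089 -0.005  -0.0032] [-1.1 23.9  5. ]
[ 0.51850603 -0.07944321] [-0.109  -0.005   0.0868] [-1.1 23.9  5. ]
[ 0.51850603 -0.07944321] [-0.1091 -0.005   0.1223] [-1.1 23.9  5. ]
```

Emit:
carry_out(commands=[[-0.03, -0.001, -0.003, 0, 0, 0], [-0.06, -0.003, -0.003, -0.4, 8, 1.7], [-0.09, -0.005, -0.003, -0.7, 16, 3.3], [-0.109, -0.005, -0.003, -1.1, 24, 5], [-0.109, -0.005, -0.003, -1.1, 24, 5], [-0.109, -0.005, 0.04, -1.1, 24, 5], [-0.109, -0.005, 0.07, -1.1, 24, 5], [-0.109, -0.005, 0.07, -1.1, 24, 5], [-0.109, -0.005, 0.07, -1.1, 24, 5]])

```text
clock: 16.4
tool_pos: [0.5183, -0.079, 0.0676]
eef_rot: [0.053, 0.976, 0.011, -0.209]
contact_force: [-0.3, 0.2, -0.0]
opening: 0.134
```

Run:
```python
from h import *
st(); p,K,E=cam("side","s11.png"); cam("wrist","w11.png")
cv2.imwrite("pics/s11z.png",cv2.resize(p["img"][100:300,150:400],None,fx=3,fy=3,interpolation=cv2.INTER_CUBIC))
```

```text
t16.4 tcp [ 0.5183 -0.079   0.0676] yaw 173.8 open 0.134 (11.8mm) F [-0.3  0.2 -0. ] q [ 0.45  1.1  -0.76  1.56  0.61  1.2   0.96]
```

View pics/s11z.png

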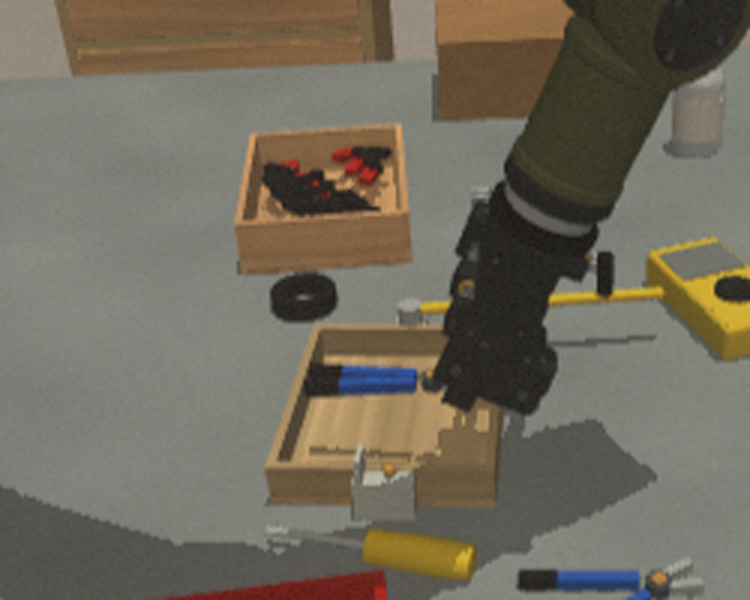

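View pics/w11.png

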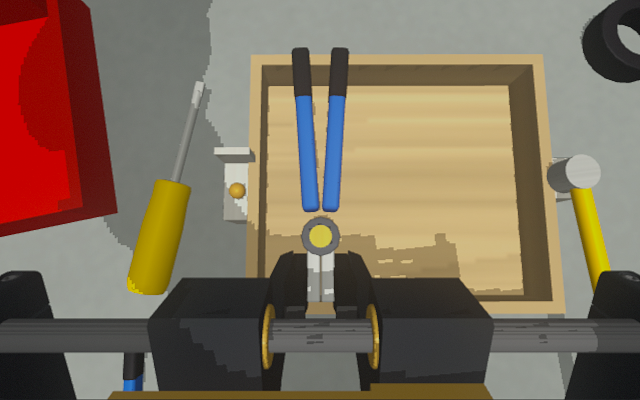

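Level and about 48 mm off the tray's mid-line, as planned. Lower and release with a small opening.

Emit:
carry_out(commands=[[-0.014, 0, 0.02, 0, 0, 0], [-0.022, 0, 0.038, 0, 0, 0], [-0.026, 0, 0.046, 0, 0, 0], [-0.026, 0, 0.046, 0, 0, 0], [-0.026, 0, 0.046, 0, 0, 0], [-0.026, 0, 0.046, 0, 0, 0]])

```text
clock: 17.1
tool_pos: [0.5203, -0.0795, 0.0154]
eef_rot: [0.052, 0.976, 0.011, -0.212]
contact_force: [-7.0, 1.2, -1.4]
opening: 0.131
```

Emit:
carry_out(commands=[[0, 0, 0, 0, 0, 0], [0, 0, 0, 0, 0, 0], [0, 0, 0, 0, 0, 0], [0, 0, 0, 0, 0, 0], [0, 0, 0, 0, 0, 0]], fingers=170, grip_force=25)

```text
clock: 17.6
tool_pos: [0.5205, -0.08, 0.016]
eef_rot: [0.052, 0.976, 0.011, -0.212]
contact_force: [-7.4, 0.1, 3.0]
opening: 0.332
```

Emit:
carry_out(commands=[[0, 0, -0.03, 0, 0, 0], [0, 0, -0.07, 0, 0, 0], [0, 0, -0.12, 0, 0, 0], [0, 0, -0.17, 0, 0, 0], [0, 0, -0.19, 0, -8, 0], [0, 0, -0.19, 0, -16, 0], [0, 0, -0.19, 0, -24, 0], [0, 0, -0.19, 0, -24, 0], [0, 0, -0.19, 0, -24, 0]])

```text
clock: 18.5
tool_pos: [0.6009, -0.0889, 0.1897]
eef_rot: [0.054, 0.999, -0.0, -0.001]
contact_force: [0.4, -0.5, 0.3]
opening: 0.333
```

Run:
```python
from h import *
st(); p,K,E=cam("side","s12.png"); pw,Kw,Ew=cam("wrist","w12.png")
for o in pairs(pliers(pw,Kw,Ew)): print(o)
for b in pliers(pw,Kw,Ew,.019): print(b)
for d in r.spot_point(pw,"p1")+r.spot_point(p,"p1"): print(d)
```

```text
t18.5 tcp [ 0.6009 -0.0889  0.1897] yaw 173.8 open 0.333 (29.3mm) F [ 0.4 -0.5  0.3] q [ 0.5   0.84 -0.81  1.65  0.71  0.97  0.9 ]
{'pivot': array([0.66  , 0.2088]), 'yaw': -0.3, 'ang': 0.591, 'mid': array([0.6127, 0.209 ]), 'L': 0.0473, 'lens': (np.float64(0.053), np.float64(0.033))}
{'pivot': array([ 0.6549, -0.2153]), 'yaw': 14.4, 'ang': 0.662, 'mid': array([ 0.6097, -0.2269]), 'L': 0.0467, 'lens': (np.float64(0.054), np.float64(0.054))}
(array([ 0.46409662, -0.07956311]), array([-0.99916491,  0.04085918]), np.float64(0.05525639194526272), np.float64(0.006789836289579405), np.int32(536))
(array([ 0.46531433, -0.06673176]), array([-0.98504417,  0.17230204]), np.float64(0.054375023121345574), np.float64(0.0067747267465361844), np.int32(532))
(array([0.60397495, 0.18900819]), array([-0.96904271, -0.24689316]), np.float64(0.052304088583789515), np.float64(0.013579926010967448), np.int32(744))
(array([0.61780391, 0.21654817]), array([-0.94224442,  0.33492604]), np.float64(0.03242234913810134), np.float64(0.014297832853356594), np.int32(455))
(array([ 0.60480637, -0.20833634]), array([-0.99636184,  0.08522377]), np.float64(0.05241011998095132), np.float64(0.008486905410495755), np.int32(396))
(array([ 0.61099578, -0.23917619]), array([-0.83831894, -0.54518011]), np.float64(0.05273639448130393), np.float64(0.010693710465233548), np.int32(503))
{'xyz': [0.6059, -0.2201, -0.0013], 'p': 0.95}
{'xyz': [0.6071, 0.2297, 0.0015], 'p': 0.71}
{'xyz': [0.4679, -0.0792, 0.0114], 'p': 0.6}
{'xyz': [0.4635, -0.0739, 0.0087], 'p': 0.77}
{'xyz': [0.6111, -0.2177, -0.0013], 'p': 0.6}
{'xyz': [0.6064, 0.3546, -0.0024], 'p': 0.41}
```

View pics/w12.png

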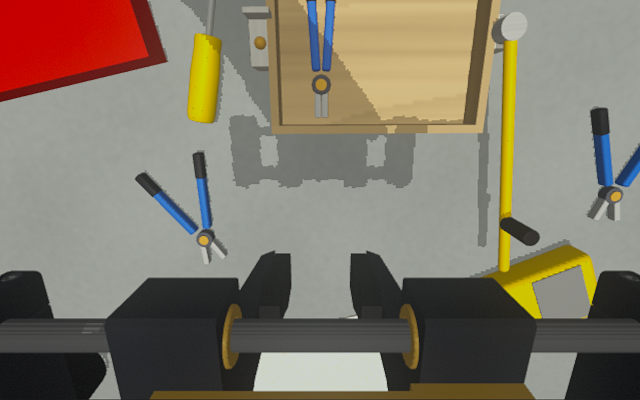

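B lies flat, parallel and closed in its slot (px 320,40-115). Next is A at px (205,240).

Run:
```python
from h import *
print(row([0.602,-0.2289,0.13],194.4))
```

```text
[-0.0146, -0.1399, 0.0586, 0.1, 0.0, -20.7]
```

Emit:
carry_out(commands=[[-0.015, -0.14, 0.058, 0, 0, -20.7], [-0.015, -0.14, 0.058, 0, 0, -20.7], [-0.015, -0.14, 0.058, 0, 0, -20.7], [-0.015, -0.14, 0.058, 0, 0, -20.7], [-0.015, -0.14, 0.058, 0, 0, -20.7], [-0.015, -0.14, 0.058, 0, 0, -20.7]], fingers=0)

```text
clock: 19.3
tool_pos: [0.602, -0.2271, 0.1312]
eef_rot: [-0.126, 0.992, 0.001, 0.001]
contact_force: [0.9, 0.3, 0.6]
opening: 0.853
```

Run:
```python
from h import *
plan(near=(0.602,-0.229),save="w13.png")
```

```text
t19.3 tcp [ 0.602  -0.2271  0.1312] yaw -165.5 open 0.853 (75.0mm) F [0.9 0.3 0.6] q [ 0.72  0.98 -0.86  1.58  0.84  0.99  1.42]
[ 0.6093 -0.2284] 13.7 0.653 grip [ 0.6015 -0.2303] row [0.0017, -0.0036, 0.1276, 0.1, 0.1, 0.9]
```

Emit:
carry_out(commands=[[0.001, -0.002, 0.04, 0, 0, 0.5], [0.001, -0.002, 0.08, 0, 0, 0.5], [0.001, -0.002, 0.11, 0, 0, 0.5], [0.001, -0.002, 0.127, 0, 0, 0.5], [0.001, -0.002, 0.127, 0, 0, 0.5], [0.001, -0.002, 0.127, 0, 0, 0.5]])

```text
clock: 19.95
tool_pos: [0.6016, -0.2301, 0.005]
eef_rot: [-0.122, 0.993, 0.0, 0.001]
contact_force: [-0.0, -0.3, 0.7]
opening: 1.002
```

Emit:
carry_out(commands=[[0, 0, 0, 0, 0, 0], [0, 0, 0, 0, 0, 0], [0, 0, 0, 0, 0, 0], [0, 0, 0, 0, 0, 0], [0, 0, 0, 0, 0, 0], [0, 0, 0, 0, 0, 0], [0, 0, 0, 0, 0, 0], [0, 0, 0, 0, 0, 0], [0, 0, 0, 0, 0, 0], [0, 0, 0, 0, 0, 0], [0, 0, 0, 0, 0, 0], [0, 0, 0, 0, 0, 0]], fingers=255, grip_force=30)

```text
clock: 21.15
tool_pos: [0.6003, -0.2312, 0.0041]
eef_rot: [-0.122, 0.993, 0.0, -0.0]
contact_force: [-2.2, -0.4, 5.1]
opening: 0.58
```

Run:
```python
from h import *
st(); cam("wrist","w14.png")
```

```text
t21.1 tcp [ 0.6003 -0.2312  0.0041] yaw -166.0 open 0.580 (51.1mm) F [-2.2 -0.4  5.1] q [ 0.68  1.14 -0.75  1.61  1.    0.82  1.3 ]
```

View pics/w14.png

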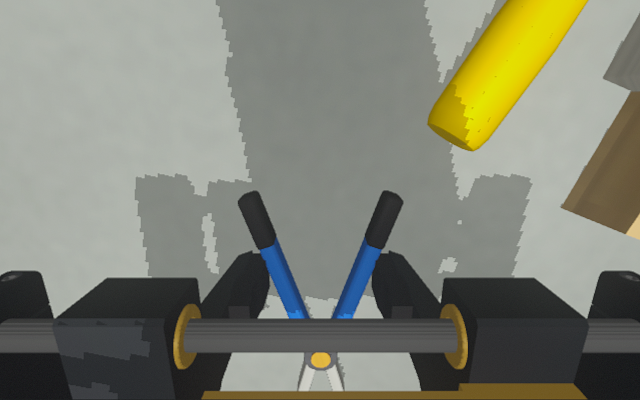

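It's seized: it stopped at 51 mm under 30 N. Before calling it seized I'll push the squeeze harder, then lift.

Emit:
carry_out(commands=[[0, 0, 0, 0, 0, 0], [0, 0, 0, 0, 0, 0], [0, 0, 0, 0, 0, 0], [0, 0, 0, 0, 0, 0], [0, 0, -0.02, 0, 0, 0], [0, 0, -0.04, 0, 0, 0], [0, 0, -0.07, 0, 0, 0], [0, 0, -0.09, 0, 0, 0], [0, 0, -0.09, 0, 0, 0], [0, 0, -0.09, 0, 0, 0]], fingers=255, grip_force=40)

```text
clock: 22.2
tool_pos: [0.6004, -0.2315, 0.0942]
eef_rot: [-0.122, 0.993, -0.0, 0.0]
contact_force: [-0.9, 0.4, -2.4]
opening: 0.572
```

Run:
```python
from h import *
st(); pic,K,E=cam("wrist","w15.png")
g=tray(*REP,-0.014,-0.047); print(g,row([*g,0.095],186))
```

```text
t22.2 tcp [ 0.6004 -0.2315  0.0942] yaw -166.0 open 0.572 (50.4mm) F [-0.9  0.4 -2.4] q [ 0.71  1.02 -0.82  1.6   0.89  0.94  1.38]
[ 0.38798953 -0.38120593] [0.2416, -0.0941, -0.0015, 0.0, -0.1, 8.0]
```

View pics/w15.png

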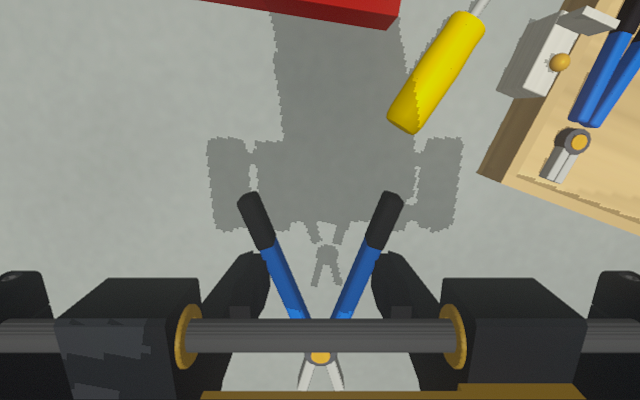

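Held, level, and still open at 40 N. To the repair tray.

Emit:
carry_out(commands=[[0.04, -0.016, -0.001, 0, 0, 4], [0.08, -0.031, -0.001, 0, 0, 8], [0.12, -0.047, -0.001, 0, 0, 8], [0.16, -0.062, -0.001, 0, 0, 8], [0.2, -0.078, -0.001, 0, 0, 8], [0.242, -0.094, -0.001, 0, 0, 8], [0.242, -0.094, -0.001, 0, 0, 8], [0.242, -0.094, -0.001, 0, 0, 8], [0.242, -0.094, -0.001, 0, 0, 8]])

```text
clock: 23.15
tool_pos: [0.3894, -0.3797, 0.0944]
eef_rot: [-0.053, 0.999, 0.001, 0.0]
contact_force: [0.4, -0.2, -1.9]
opening: 0.574
```

Run:
```python
from h import *
st(); pic,K,E=cam("wrist","w16.png")
g=tray(*REP,-0.014,-0.047); print(g,row([*g,0.0135],186))
```

```text
t23.1 tcp [ 0.3894 -0.3797  0.0944] yaw -173.9 open 0.574 (50.5mm) F [ 0.4 -0.2 -1.9] q [ 1.13  0.92 -0.78  1.91  0.97  0.75  1.45]
[ 0.38798953 -0.38120593] [0.002, -0.0017, 0.0811, 0.1, 0.1, 0.1]
```

View pics/w16.png

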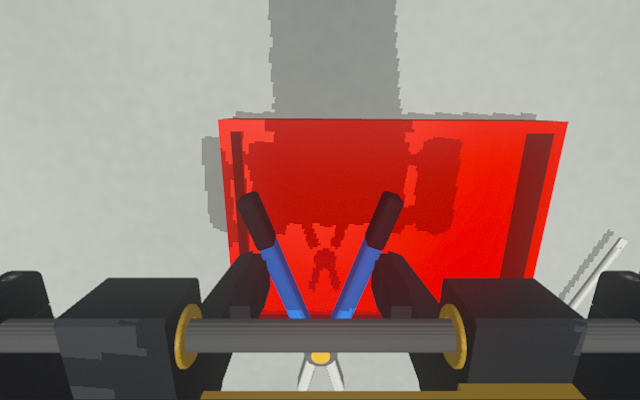

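The offset from the tray mid-line checks at about 46 mm. Lower and release slightly.

Emit:
carry_out(commands=[[0.001, 0, 0.03, 0, 0, 0], [0.001, 0, 0.055, 0, 0, 0], [0.001, 0, 0.07, 0, 0, 0], [0.001, 0, 0.08, 0, 0, 0], [0.001, 0, 0.08, 0, 0, 0], [0.001, 0, 0.08, 0, 0, 0]])

```text
clock: 23.8
tool_pos: [0.3882, -0.3804, 0.0152]
eef_rot: [-0.053, 0.999, 0.0, 0.0]
contact_force: [0.7, 0.1, -1.4]
opening: 0.575
```

Emit:
carry_out(commands=[[0, 0, 0, 0, 0, 0], [0, 0, 0, 0, 0, 0], [0, 0, 0, 0, 0, 0], [0, 0, 0, 0, 0, 0], [0, 0, -0.03, 0, 0, 0], [0, 0, -0.07, 0, 0, 0], [0, 0, -0.12, 0, 0, 0], [0, 0, -0.17, 0, 0, 0], [0, 0, -0.2, 0, 0, 0], [0, 0, -0.2, 0, 0, 0]], fingers=85, grip_force=25)

```text
clock: 24.8
tool_pos: [0.3897, -0.3819, 0.2193]
eef_rot: [-0.052, 0.999, -0.002, 0.003]
contact_force: [0.5, 0.5, -0.2]
opening: 0.671
```

Run:
```python
from h import *
st(); pw,Kw,Ew=cam("wrist","w17.png")
for o in pairs(pliers(pw,Kw,Ew,.019)): print(o)
for n in ("wrist","top"):
    pw,Kw,Ew=cam(n)
    print(r.spot_point(pw,"p1"))
print(row([0.601,0.216,0.20],172))
```

```text
t24.8 tcp [ 0.3897 -0.3819  0.2193] yaw -174.1 open 0.671 (59.1mm) F [ 0.5  0.5 -0.2] q [ 1.22  0.75 -0.93  1.81  0.74  0.95  1.64]
{'pivot': array([ 0.4443, -0.375 ]), 'yaw': 6.1, 'ang': 0.663, 'mid': array([ 0.3975, -0.38  ]), 'L': 0.0471, 'lens': (np.float64(0.052), np.float64(0.052))}
[{'xyz': [0.3999, -0.3737, 0.0087], 'p': 0.9}]
[{'xyz': [0.3912, -0.3673, 0.0098], 'p': 0.65}, {'xyz': [0.6072, 0.2274, 0.0005], 'p': 0.57}, {'xyz': [0.4638, -0.0735, 0.0097], 'p': 0.54}]
[-0.2757, 0.5711, 0.014, 0.1, -0.2, 14.0]
```

View pics/w17.png

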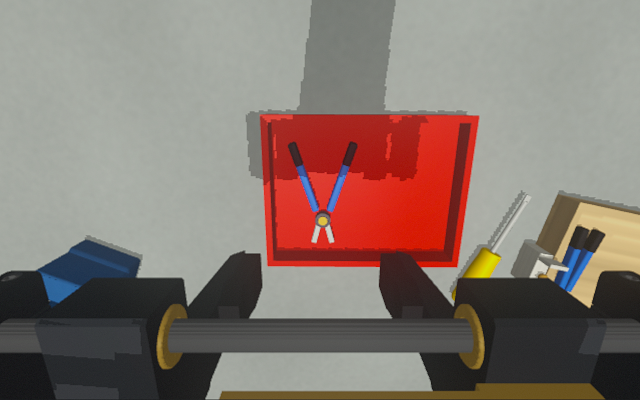

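A lies flat in the red tray (pivot px 322,220). On to C.

Emit:
carry_out(commands=[[-0.276, 0.571, 0.014, 0, 0, 14], [-0.276, 0.571, 0.014, 0, 0, 14], [-0.276, 0.571, 0.014, 0, 0, 14], [-0.276, 0.571, 0.014, 0, 0, 14], [-0.276, 0.571, 0.014, 0, 0, 14], [-0.276, 0.571, 0.014, 0, 0, 14], [-0.276, 0.571, 0.014, 0, 0, 14], [-0.276, 0.571, 0.014, 0, 0, 14], [-0.276, 0.571, 0.014, 0, 0, 14], [-0.276, 0.571, 0.014, 0, 0, 14], [-0.276, 0.571, 0.014, 0, 0, 14], [-0.276, 0.571, 0.014, 0, 0, 14]], fingers=0)

```text
clock: 26.25
tool_pos: [0.5896, 0.1824, 0.2001]
eef_rot: [0.07, 0.998, -0.001, -0.001]
contact_force: [0.1, -0.2, -0.2]
opening: 1.0
```

Emit:
carry_out(commands=[[0, 0, 0, 0, 0, 0], [0, 0, 0, 0, 0, 0], [0, 0, 0, 0, 0, 0]])

```text
clock: 26.55
tool_pos: [0.5893, 0.1789, 0.2005]
eef_rot: [0.071, 0.998, -0.001, -0.001]
contact_force: [-0.7, -0.0, -0.8]
opening: 1.0
```

Run:
```python
from h import *
plan(z=0.1,near=(0.601,0.217),save="w18.png")
plan(z=0.1)
```

```text
t26.6 tcp [0.5893 0.1789 0.2005] yaw 171.9 open 1.000 (88.0mm) F [-0.7 -0.  -0.8] q [ 0.03  0.82 -0.76  1.61  0.65  0.98  0.48]
[0.6079 0.2162] -7.9 0.727 grip [0.6    0.2173] row [-0.005, 0.0401, 0.1008, -0.1, -0.1, -0.2]
t26.6 tcp [0.5896 0.1785 0.2009] yaw 171.9 open 0.999 (87.9mm) F [-0.2 -0.6  0.4] q [ 0.04  0.82 -0.76  1.61  0.65  0.98  0.48]
[0.6045 0.3608] 179.6 0.595 grip [0.6125 0.3607] row [0.0032, 0.1838, 0.1009, -0.1, 0.1, 172.2]
[0.608  0.2162] -8.0 0.729 grip [0.6001 0.2173] row [-0.0048, 0.0401, 0.1011, -0.1, -0.1, -0.2]
```

View pics/w18.png

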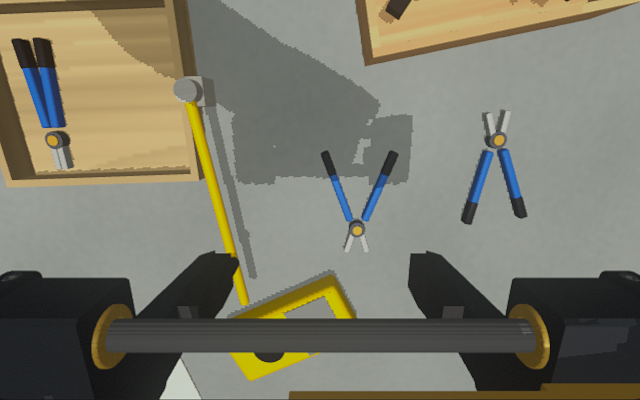

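C is at px (357,205), undisturbed. Approach, descend and squeeze.

Emit:
carry_out(commands=[[-0.005, 0.04, 0.05, 0, 0, 0], [-0.005, 0.04, 0.1, 0, 0, 0], [-0.005, 0.04, 0.1, 0, 0, 0], [-0.005, 0.04, 0.14, 0, 0, 0], [-0.005, 0.04, 0.175, 0, 0, 0], [-0.005, 0.04, 0.196, 0, 0, 0], [-0.005, 0.04, 0.196, 0, 0, 0], [-0.005, 0.04, 0.196, 0, 0, 0]])

```text
clock: 27.45
tool_pos: [0.6012, 0.2191, 0.0072]
eef_rot: [0.071, 0.997, 0.0, 0.0]
contact_force: [0.4, -0.8, 1.3]
opening: 0.998
```

Emit:
carry_out(commands=[[0, 0, 0, 0, 0, 0], [0, 0, 0, 0, 0, 0], [0, 0, 0, 0, 0, 0], [0, 0, 0, 0, 0, 0], [0, 0, 0, 0, 0, 0], [0, 0, 0, 0, 0, 0], [0, 0, 0, 0, 0, 0], [0, 0, 0, 0, 0, 0], [0, 0, 0, 0, 0, 0], [0, 0, 0, 0, 0, 0], [0, 0, 0, 0, 0, 0], [0, 0, 0, 0, 0, 0]], fingers=255, grip_force=35)

```text
clock: 28.65
tool_pos: [0.6005, 0.2201, 0.0062]
eef_rot: [0.07, 0.998, 0.0, -0.0]
contact_force: [-1.5, 0.5, 6.1]
opening: 0.234
```

Run:
```python
from h import *
st(); cam("wrist","w19.png")
```

```text
t28.6 tcp [0.6005 0.2201 0.0062] yaw 172.0 open 0.234 (20.6mm) F [-1.5  0.5  6.1] q [-0.11  1.09 -0.59  1.63  0.87  0.71  0.29]
```

View pics/w19.png

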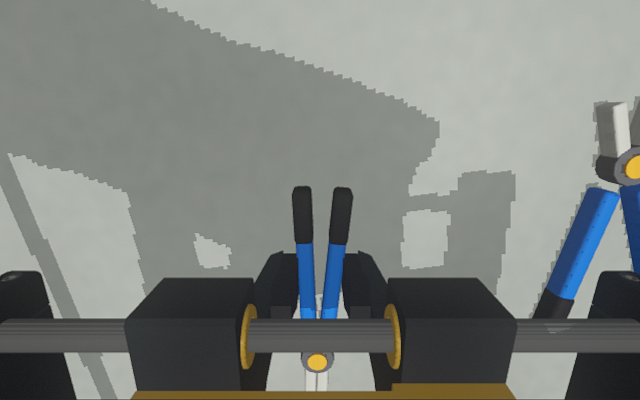

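Free: closed to 20.6 mm. Lift and carry it to the stock tray's middle slot.

Emit:
carry_out(commands=[[0, 0, -0.03, 0, 0, 0], [0, 0, -0.06, 0, 0, 0], [0, 0, -0.09, 0, 0, 0], [0, 0, -0.115, 0, 0, 0], [0, 0, -0.115, 0, 0, 0], [0, 0, -0.115, 0, 0, 0]])

```text
clock: 29.3
tool_pos: [0.6002, 0.2191, 0.1201]
eef_rot: [0.07, 0.998, -0.0, -0.0]
contact_force: [-0.8, -0.4, -2.6]
opening: 0.241
```

Run:
```python
from h import *
st()
g=tray(*STOCK,-0.0135,0.005); print(g,row([*g,0.11],173.8))
```

```text
t29.3 tcp [0.6002 0.2191 0.1201] yaw 171.9 open 0.241 (21.2mm) F [-0.8 -0.4 -2.6] q [-0.06  0.94 -0.7   1.6   0.73  0.88  0.39]
[ 0.45811896 -0.01957125] [0.1073, -0.2562, 0.0103, -0.0, -0.0, -1.9]
```

Emit:
carry_out(commands=[[0.015, -0.036, 0, 0, 0, -1.9], [0.031, -0.073, 0, 0, 0, -1.9], [0.046, -0.11, 0, 0, 0, -1.9], [0.061, -0.146, 0, 0, 0, -1.9], [0.077, -0.183, 0, 0, 0, -1.9], [0.092, -0.22, 0.005, 0, 0, -1.9], [0.107, -0.256, 0.01, 0, 0, -1.9], [0.107, -0.256, 0.01, 0, 0, -1.9], [0.107, -0.256, 0.01, 0, 0, -1.9], [0.107, -0.256, 0.01, 0, 0, -1.9]])

```text
clock: 30.3
tool_pos: [0.4592, -0.0175, 0.1103]
eef_rot: [0.053, 0.999, 0.001, -0.0]
contact_force: [0.9, -0.1, -1.3]
opening: 0.242
```

Run:
```python
from h import *
st(); cam("wrist","w20.png")
g=tray(*STOCK,-0.0135,0.005); print(g,row([*g,0.0145],173.8))
```

```text
t30.3 tcp [ 0.4592 -0.0175  0.1103] yaw 173.9 open 0.242 (21.3mm) F [ 0.9 -0.1 -1.3] q [ 0.32  0.78 -0.62  2.15  0.97  0.51  0.42]
[ 0.45811896 -0.01957125] [0.001, -0.0026, 0.096, 0.1, -0.0, 0.1]
```

View pics/w20.png

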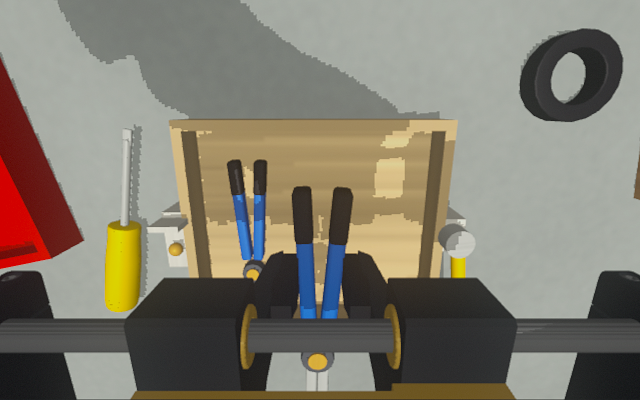

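Aligned, with B clear on the left. Lower and release.

Emit:
carry_out(commands=[[0.001, 0, 0.04, 0, 0, 0], [0.001, 0, 0.07, 0, 0, 0], [0.001, 0, 0.085, 0, 0, 0], [0.001, 0, 0.0945, 0, 0, 0], [0.001, 0, 0.0945, 0, 0, 0], [0.001, 0, 0.0945, 0, 0, 0]])

```text
clock: 30.95
tool_pos: [0.4582, -0.0175, 0.0163]
eef_rot: [0.053, 0.999, 0.001, 0.0]
contact_force: [-0.8, -0.2, -2.0]
opening: 0.24
```

Emit:
carry_out(commands=[[0, 0, 0, 0, 0, 0], [0, 0, 0, 0, 0, 0], [0, 0, 0, 0, 0, 0], [0, 0, 0, 0, 0, 0], [0, 0, -0.03, 0, 0, 0], [0, 0, -0.07, 0, 0, 0], [0, 0, -0.12, 0, 0, 0], [0, 0, -0.17, 0, 0, 0], [0, 0, -0.19, 0, 0, 0], [0, 0, -0.19, 0, 0, 0]], fingers=170, grip_force=25)

```text
clock: 31.95
tool_pos: [0.4594, -0.0186, 0.2092]
eef_rot: [0.054, 0.999, 0.001, 0.003]
contact_force: [-0.3, -0.1, -0.1]
opening: 0.331
```

Run:
```python
from h import *
st(); pw,Kw,Ew=cam("wrist","w21.png")
for b in pliers(pw,Kw,Ew,.019): print(b[0],b[1])
print(row([0.6125,0.3607,0.19],179.6))
```

```text
t31.9 tcp [ 0.4594 -0.0186  0.2092] yaw 173.8 open 0.331 (29.1mm) F [-0.3 -0.1 -0.1] q [ 0.43  0.62 -0.77  2.07  0.67  0.71  0.68]
[ 0.46709415 -0.02573021] [-0.997323    0.07312201]
[ 0.46920394 -0.0132584 ] [-0.97793323  0.2089177 ]
[ 0.46434481 -0.07903741] [-0.99916016  0.04097531]
[ 0.46622995 -0.06642378] [-0.98544407  0.16999995]
[0.59407559 0.33229764] [-0.99627219 -0.0862654 ]
[-0.1123, 0.3942, 0.0179, 0.0, 0.2, -5.8]
```

View pics/w21.png

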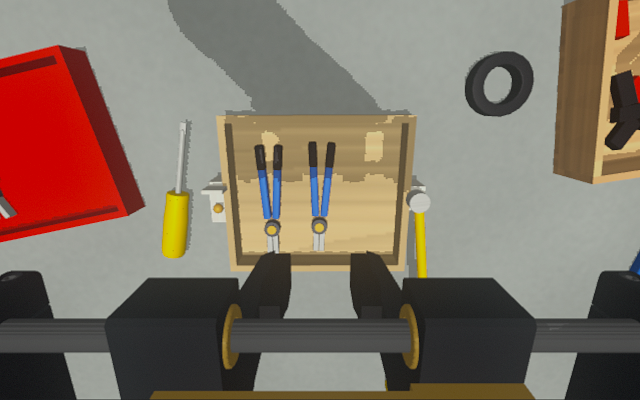

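B and C lie side by side, closed. On to D, opening the fingers.

Emit:
carry_out(commands=[[-0.03, 0.1, 0, 0, 0, -5.8], [-0.112, 0.394, 0.018, 0, 0, -5.8], [-0.112, 0.394, 0.018, 0, 0, -5.8], [-0.112, 0.394, 0.018, 0, 0, -5.8], [-0.112, 0.394, 0.018, 0, 0, -5.8], [-0.112, 0.394, 0.018, 0, 0, -5.8], [-0.112, 0.394, 0.018, 0, 0, -5.8], [-0.112, 0.394, 0.018, 0, 0, -5.8], [-0.112, 0.394, 0.018, 0, 0, -5.8], [-0.112, 0.394, 0.018, 0, 0, -5.8], [-0.112, 0.394, 0.018, 0, 0, -5.8]], fingers=0)

```text
clock: 33.1
tool_pos: [0.6107, 0.359, 0.1868]
eef_rot: [0.003, 1.0, -0.002, -0.001]
contact_force: [0.4, -0.5, -0.7]
opening: 0.999
```

Run:
```python
from h import *
plan(flip=False,save="w22.png")
```

```text
t33.1 tcp [0.6107 0.359  0.1868] yaw 179.7 open 0.999 (87.9mm) F [ 0.4 -0.5 -0.7] q [-0.28  0.94 -0.72  1.31  0.63  1.12  0.5 ]
[0.6049 0.3624] 179.1 0.594 grip [0.6129 0.3623] row [-0.0019, 0.0044, 0.1834, -0.2, -0.1, 0.5]
```

View pics/w22.png

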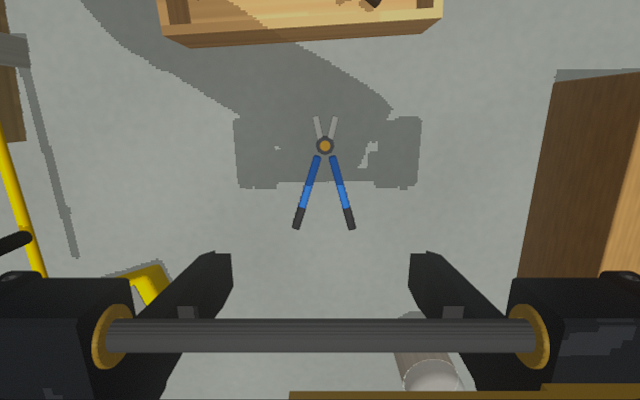

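D is at px (325,190). Descend and squeeze.

Emit:
carry_out(commands=[[-0.002, 0.003, 0.05, 0, 0, 0.5], [-0.002, 0.003, 0.1, 0, 0, 0.5], [-0.002, 0.003, 0.14, 0, 0, 0.5], [-0.002, 0.003, 0.17, 0, 0, 0.5], [-0.002, 0.003, 0.183, 0, 0, 0.5], [-0.002, 0.003, 0.183, 0, 0, 0.5], [-0.002, 0.003, 0.183, 0, 0, 0.5]])

```text
clock: 33.85
tool_pos: [0.6142, 0.3641, 0.0072]
eef_rot: [0.008, 1.0, 0.001, 0.001]
contact_force: [0.9, 0.4, 0.5]
opening: 1.005
```

Emit:
carry_out(commands=[[0, 0, 0, 0, 0, 0], [0, 0, 0, 0, 0, 0], [0, 0, 0, 0, 0, 0], [0, 0, 0, 0, 0, 0], [0, 0, 0, 0, 0, 0], [0, 0, 0, 0, 0, 0], [0, 0, 0, 0, 0, 0], [0, 0, 0, 0, 0, 0], [0, 0, 0, 0, 0, 0], [0, 0, 0, 0, 0, 0], [0, 0, 0, 0, 0, 0], [0, 0, 0, 0, 0, 0]], fingers=255, grip_force=35)

```text
clock: 35.05
tool_pos: [0.6134, 0.364, 0.0057]
eef_rot: [0.007, 1.0, 0.0, 0.0]
contact_force: [1.0, -2.4, 2.6]
opening: 0.24
```

Run:
```python
from h import *
st(); cam("wrist","w23.png")
```

```text
t35.0 tcp [0.6134 0.364  0.0057] yaw 179.2 open 0.240 (21.1mm) F [ 1.  -2.4  2.6] q [-0.32  1.16 -0.62  1.37  0.78  0.86  0.39]
```

View pics/w23.png

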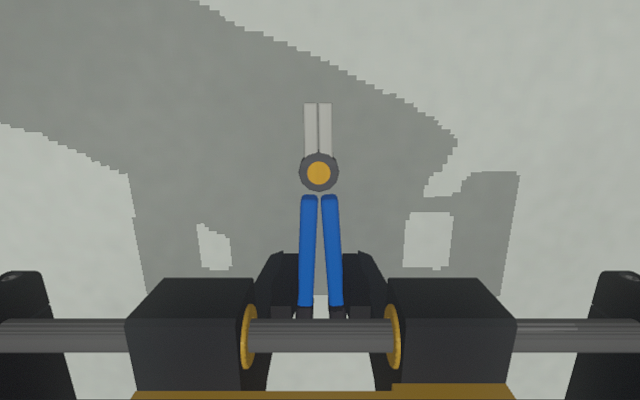

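Free: 21.1 mm. Lift and carry to the last stock slot.

Emit:
carry_out(commands=[[0, 0, -0.03, 0, 0, 0], [0, 0, -0.06, 0, 0, 0], [0, 0, -0.09, 0, 0, 0], [0, 0, -0.115, 0, 0, 0], [0, 0, -0.115, 0, 0, 0], [0, 0, -0.115, 0, 0, 0]])

```text
clock: 35.7
tool_pos: [0.6127, 0.364, 0.1197]
eef_rot: [0.007, 1.0, 0.0, -0.0]
contact_force: [-0.1, 0.6, -1.1]
opening: 0.24
```

Run:
```python
from h import *
st()
g=tray(*STOCK,0.0195,0.054); print(g,row([*g,0.11],173.8))
```

```text
t35.7 tcp [0.6127 0.364  0.1197] yaw 179.2 open 0.240 (21.1mm) F [-0.1  0.6 -1.1] q [-0.29  1.02 -0.69  1.34  0.69  1.02  0.46]
[0.49621791 0.02557816] [0.1117, -0.3401, 0.0098, 0.0, -0.1, 5.4]
```

Emit:
carry_out(commands=[[0.014, -0.042, 0, 0, 0, 5.4], [0.028, -0.085, 0, 0, 0, 5.4], [0.042, -0.127, 0, 0, 0, 5.4], [0.056, -0.17, 0, 0, 0, 5.4], [0.07, -0.212, 0, 0, 0, 5.4], [0.084, -0.255, 0, 0, 0, 5.4], [0.098, -0.298, 0.005, 0, 0, 5.4], [0.112, -0.34, 0.01, 0, 0, 5.4], [0.112, -0.34, 0.01, 0, 0, 5.4], [0.112, -0.34, 0.01, 0, 0, 5.4], [0.112, -0.34, 0.01, 0, 0, 5.4], [0.112, -0.34, 0.01, 0, 0, 5.4]])

```text
clock: 36.9
tool_pos: [0.4966, 0.0277, 0.1101]
eef_rot: [0.053, 0.999, 0.001, -0.0]
contact_force: [0.2, 0.5, -1.6]
opening: 0.238
```

Run:
```python
from h import *
st(); cam("wrist","w24.png")
g=tray(*STOCK,0.0195,0.054); print(g,row([*g,0.0145],173.8))
```

```text
t36.9 tcp [0.4966 0.0277 0.1101] yaw 173.9 open 0.238 (20.9mm) F [ 0.2  0.5 -1.6] q [ 0.22  0.8  -0.61  2.04  0.87  0.57  0.45]
[0.49621791 0.02557816] [0.0001, -0.0021, 0.0957, 0.1, -0.0, 0.1]
```

View pics/w24.png

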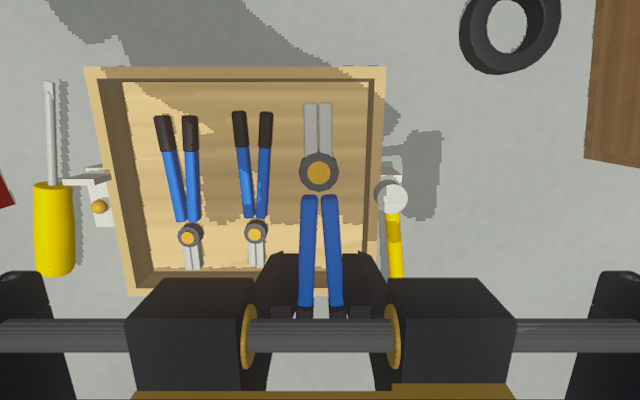

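About 54 mm from mid-line as planned, clear of C and the wall. Lower and release.

Emit:
carry_out(commands=[[0, -0.001, 0.04, 0, 0, 0], [0, -0.001, 0.07, 0, 0, 0], [0, -0.001, 0.085, 0, 0, 0], [0, -0.001, 0.0945, 0, 0, 0], [0, -0.001, 0.0945, 0, 0, 0], [0, -0.001, 0.0945, 0, 0, 0]])

```text
clock: 37.55
tool_pos: [0.4966, 0.0255, 0.0163]
eef_rot: [0.054, 0.999, 0.001, 0.0]
contact_force: [0.1, -0.2, -1.5]
opening: 0.241
```

Emit:
carry_out(commands=[[0, 0, 0, 0, 0, 0], [0, 0, 0, 0, 0, 0], [0, 0, 0, 0, 0, 0], [0, 0, 0, 0, 0, 0], [0, 0, -0.03, 0, 0, 0], [0, 0, -0.07, 0, 0, 0], [0, 0, -0.12, 0, 0, 0], [0, 0, -0.17, 0, 0, 0], [0, 0, -0.22, 0, 0, 0], [0, 0, -0.22, 0, 0, 0], [0, 0, -0.22, 0, 0, 0]], fingers=174, grip_force=25)

```text
clock: 38.65
tool_pos: [0.4965, 0.0244, 0.2369]
eef_rot: [0.055, 0.998, 0.0, 0.001]
contact_force: [-1.0, 0.5, 0.1]
opening: 0.319
```

Run:
```python
from h import *
st(); pw,Kw,Ew=cam("wrist","w25.png")
for b in pliers(pw,Kw,Ew,.019): print(b[0],b[1])
print(r.spot_point(pw,"keeper_peg"))
pt,K,E=cam("top","t25.png"); print(r.spot_point(pt,"p1"),r.spot_point(pt,"keeper_peg"))
cam("side","s25.png")
```

```text
t38.6 tcp [0.4965 0.0244 0.2369] yaw 173.7 open 0.319 (28.1mm) F [-1.   0.5  0.1] q [ 0.36  0.63 -0.81  1.93  0.6   0.84  0.69]
[ 0.46676829 -0.02539607] [-0.99756254  0.06977803]
[ 0.46863343 -0.01264935] [-0.97962045  0.20085759]
[ 0.46426527 -0.07910615] [-0.99919542  0.04010631]
[ 0.46730246 -0.06679776] [-0.98467118  0.17442094]
[0.48634064 0.01961021] [-0.98740247  0.15822885]
[0.48766061 0.03230099] [-0.99967775  0.02538481]
[]
[{'xyz': [0.3908, -0.3663, 0.0071], 'p': 0.74}] [{'xyz': [0.6447, 0.0784, 0.0853], 'p': 0.5}]
```

View pics/w25.png

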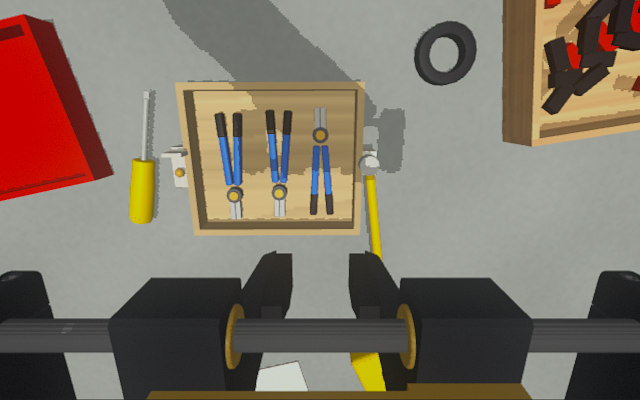

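View pics/s25.png

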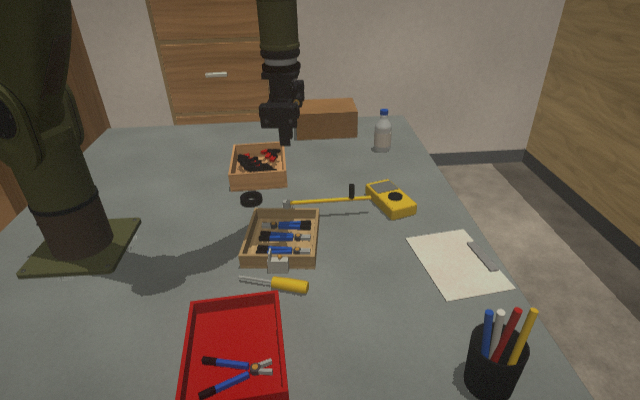

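View pics/t25.png

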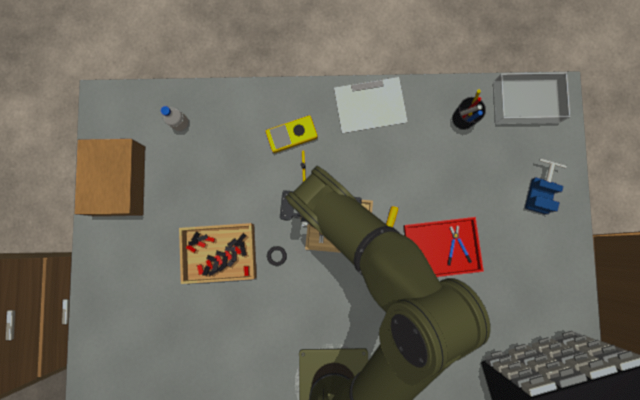

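All four are sorted: three closed and parallel in stock, one open in the red tray. Each closed pair shows the same 0.134 rad between its handle axes, which fits fully shut. Next, back to the peg.

Run:
```python
from h import *
print(row([0.6465,0.0765,0.15],180))
```

```text
[-0.1448, 0.0679, 0.0843, 0.0, -0.2, -6.2]
```

Emit:
carry_out(commands=[[-0.145, 0.068, 0, 0, 0, -6.2], [-0.145, 0.068, 0, 0, 0, -6.2], [-0.145, 0.068, 0, 0, 0, -6.2], [-0.145, 0.068, 0.04, 0, 0, -6.2], [-0.145, 0.068, 0.084, 0, 0, -6.2], [-0.145, 0.068, 0.084, 0, 0, -6.2], [-0.145, 0.068, 0.084, 0, 0, -6.2]], fingers=0)

```text
clock: 39.65
tool_pos: [0.647, 0.0768, 0.1513]
eef_rot: [-0.0, 1.0, 0.0, -0.001]
contact_force: [-0.2, 0.3, 1.0]
opening: 0.928
```

Run:
```python
from h import *
st(); pw,K,E=cam("wrist","w26.png"); print(r.spot_point(pw,"keeper_peg")); print(row([0.6465,0.0765,0.062],180))
```

```text
t39.6 tcp [0.647  0.0768 0.1513] yaw -180.0 open 0.928 (81.7mm) F [-0.2  0.3  1. ] q [ 0.18  0.92 -0.74  1.54  0.71  0.97  0.8 ]
[{'xyz': [0.648, 0.0773, 0.09], 'p': 0.71}]
[0.0024, -0.001, 0.092, 0.1, 0.2, -0.0]
```

View pics/w26.png

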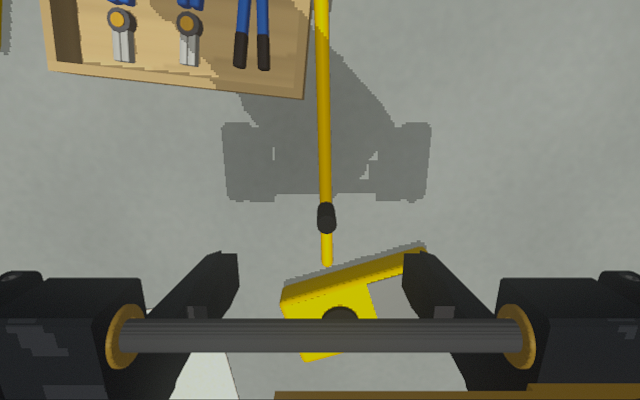

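The peg is between the fingers at px (326,215). Descend, grip, and prepare the sweep.

Emit:
carry_out(commands=[[0.001, 0.001, 0.045, 0, 0, 0], [0.001, 0.001, 0.09, 0, 0, 0], [0.001, 0.001, 0.09, 0, 0, 0], [0.001, 0.001, 0.09, 0, 0, 0], [0.001, 0.001, 0.09, 0, 0, 0]])

```text
clock: 40.25
tool_pos: [0.6489, 0.0787, 0.0654]
eef_rot: [0.0, 1.0, 0.001, 0.003]
contact_force: [0.2, 0.1, -0.0]
opening: 1.0
```

Emit:
carry_out(commands=[[0, 0, 0, 0, 0, 0], [0, 0, 0, 0, 0, 0], [0, 0, 0, 0, 0, 0], [0, 0, 0, 0, 0, 0], [0, 0, 0, 0, 0, 0], [0, 0, 0, 0, 0, 0], [0, 0, 0, 0, 0, 0], [0, 0, 0, 0, 0, 0], [0, 0, 0, 0, 0, 0], [0, 0, 0, 0, 0, 0], [0, 0, 0, 0, 0, 0], [0, 0, 0, 0, 0, 0]], fingers=255, grip_force=12)

```text
clock: 41.45
tool_pos: [0.6467, 0.0778, 0.0618]
eef_rot: [0.0, 1.0, 0.0, -0.0]
contact_force: [0.2, 0.2, 0.6]
opening: 0.149
```

Run:
```python
from h import *
st()
_,p,q=cur()
H=np.array([0.4819,0.0749])
v=p[:2]-H; rad=np.linalg.norm(v); a0=np.degrees(np.arctan2(v[1],v[0])); print(rad,a0)
for k in range(1,13):
    a=a0-k*6.5; c=np.cos(np.radians(a));s=np.sin(np.radians(a))
    print([round(x,3) for x in row([H[0]+rad*c,H[1]+rad*s,0.062],180+a,p,q)])
```

```text
t41.5 tcp [0.6467 0.0778 0.0618] yaw 180.0 open 0.149 (13.1mm) F [0.2 0.2 0.6] q [ 0.15  1.03 -0.67  1.58  0.81  0.82  0.72]
0.16479942117685775 0.99907195824976
[0.001, -0.019, -0.0, 0.0, -0.0, 5.5]
[0.004, -0.037, -0.0, 0.0, -0.0, 12.0]
[0.009, -0.055, -0.0, 0.0, -0.0, 18.5]
[0.015, -0.072, -0.0, 0.0, -0.0, 25.0]
[0.024, -0.089, -0.0, 0.0, -0.0, 31.5]
[0.035, -0.104, -0.0, 0.0, -0.0, 38.0]
[0.047, -0.118, -0.0, 0.0, -0.0, 44.5]
[0.061, -0.131, -0.0, 0.0, -0.0, 51.0]
[0.076, -0.142, -0.0, 0.0, -0.0, 57.5]
[0.092, -0.151, -0.0, 0.0, -0.0, 64.0]
[0.11, -0.158, -0.0, 0.0, -0.0, 70.5]
[0.128, -0.164, -0.0, 0.0, -0.0, 77.0]
```

Emit:
carry_out(commands=[[0.001, -0.019, 0, 0, 0, 6], [0.004, -0.037, 0, 0, 0, 12], [0.009, -0.055, 0, 0, 0, 18.5], [0.015, -0.072, 0, 0, 0, 25], [0.024, -0.089, 0, 0, 0, 31.5], [0.035, -0.104, 0, 0, 0, 38], [0.047, -0.118, 0, 0, 0, 44.5], [0.061, -0.131, 0, 0, 0, 51], [0.076, -0.142, 0, 0, 0, 57.5], [0.092, -0.151, 0, 0, 0, 64], [0.11, -0.158, 0, 0, 0, 70.5], [0.128, -0.164, 0, 0, 0, 77]])

```text
clock: 42.65
tool_pos: [0.5179, -0.0847, 0.0618]
eef_rot: [0.624, 0.781, 0.001, -0.001]
contact_force: [-1.4, 5.9, -2.9]
opening: 0.15
```

Run:
```python
from h import *
st()
_,p,q=cur()
H=np.array([0.4819,0.0749])
v=p[:2]-H; rad=np.linalg.norm(v); a0=np.degrees(np.arctan2(v[1],v[0])); print(rad,a0, "keeper",np.radians(a0+96.2))
for a in (-82,-87,-90,-92,-94,-95.5,-96.5,-97.5,-98.5,-99.5):
    c=np.cos(np.radians(a));s=np.sin(np.radians(a))
    print(a,[round(x,4) for x in row([H[0]+.165*c,H[1]+.165*s,0.062],180+a,p,q)])
cam("wrist","w27.png")
```

```text
t42.6 tcp [ 0.5179 -0.0847  0.0618] yaw 102.8 open 0.150 (13.2mm) F [-1.4  5.9 -2.9] q [ 0.24  0.86 -0.26  1.99  0.58  0.36 -0.26]
0.1636216047375304 -77.287222028903 keeper 0.3300902462942956
-82 [-0.0008, -0.0136, -0.0002, 0.0, -0.2, 4.8]
-87 [0.001, -0.0278, -0.0002, 0.0, -0.2, 9.8]
-90 [0.0027, -0.0363, -0.0002, 0.0, -0.2, 12.8]
-92 [0.0041, -0.0419, -0.0002, 0.0, -0.2, 14.8]
-94 [0.0056, -0.0474, -0.0002, 0.0, -0.2, 16.8]
-95.5 [0.0069, -0.0516, -0.0002, 0.0, -0.2, 18.3]
-96.5 [0.0078, -0.0543, -0.0002, 0.0, -0.2, 19.3]
-97.5 [0.0088, -0.057, -0.0002, 0.0, -0.2, 20.3]
-98.5 [0.0098, -0.0597, -0.0002, 0.0, -0.2, 21.3]
-99.5 [0.0109, -0.0624, -0.0002, 0.0, -0.2, 22.3]
```

View pics/w27.png

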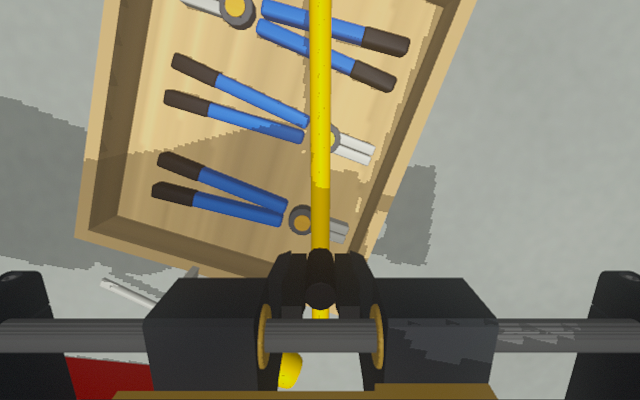

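The bar tracks the grip. Continue to the stop, over the ball.

Emit:
carry_out(commands=[[0, -0.014, 0, 0, 0, 5], [0.001, -0.028, 0, 0, 0, 10], [0.003, -0.036, 0, 0, 0, 13], [0.004, -0.042, 0, 0, 0, 15], [0.006, -0.047, 0, 0, 0, 17], [0.007, -0.052, 0, 0, 0, 18], [0.008, -0.054, 0, 0, 0, 19], [0.008, -0.054, 0, 0, 0, 19], [0.008, -0.054, 0, 0, 0, 19]], grip_force=25)

```text
clock: 43.6
tool_pos: [0.4648, -0.088, 0.0617]
eef_rot: [0.742, 0.67, 0.002, -0.001]
contact_force: [0.3, 6.5, -1.9]
opening: 0.151
```

Run:
```python
from h import *
st()
_,p,q=cur()
H=np.array([0.4819,0.0749])
v=p[:2]-H; rad=np.linalg.norm(v); a0=np.degrees(np.arctan2(v[1],v[0])); print(rad,a0, "keeper",np.radians(a0+96.2))
cam("wrist","w28.png")
```

```text
t43.6 tcp [ 0.4648 -0.088   0.0617] yaw 84.2 open 0.151 (13.3mm) F [ 0.3  6.5 -1.9] q [ 0.17  0.83 -0.12  2.15  0.48  0.19 -0.49]
0.16380588139099678 -96.00609787211869 keeper 0.003384230558152057
```

View pics/w28.png

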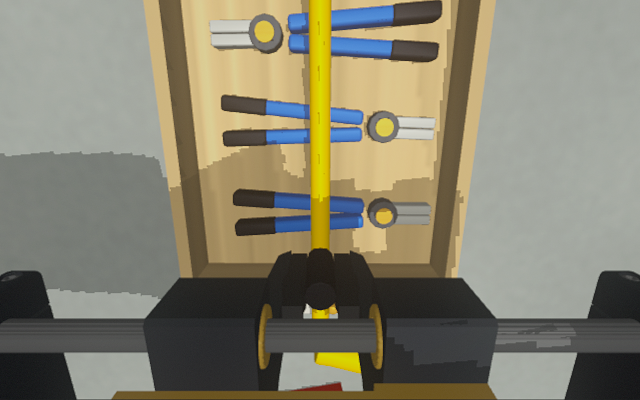

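About 0.003 rad by geometry, but with no force against the stop yet. Nudge on until the force shows.

Emit:
carry_out(commands=[[0, -0.002, 0, 0, 0, 0], [0, -0.003, 0, 0, 0, 0], [0, -0.004, 0, 0, 0, 0], [0, -0.004, 0, 0, 0, 0], [0, -0.004, 0, 0, 0, 0]])

```text
clock: 44.15
tool_pos: [0.4639, -0.0879, 0.0618]
eef_rot: [0.742, 0.67, 0.004, 0.001]
contact_force: [4.2, 4.4, -6.0]
opening: 0.144
```

Run:
```python
from h import *
st()
_,p,q=cur()
H=np.array([0.4819,0.0749])
v=p[:2]-H; a0=np.degrees(np.arctan2(v[1],v[0])); print(a0, "keeper",np.radians(a0+96.2))
```

```text
t44.1 tcp [ 0.4639 -0.0879  0.0618] yaw 84.1 open 0.144 (12.7mm) F [ 4.2  4.4 -6. ] q [ 0.17  0.83 -0.12  2.16  0.48  0.18 -0.49]
-96.31942214830194 keeper -0.002084309687673742
```

Emit:
carry_out(commands=[[0, -0.002, 0, 0, 0, 0], [0, -0.004, 0, 0, 0, 0], [0, -0.005, 0, 0, 0, 0], [0, -0.005, 0, 0, 0, 0]])

```text
clock: 44.55
tool_pos: [0.4637, -0.0878, 0.062]
eef_rot: [0.743, 0.67, 0.007, 0.004]
contact_force: [12.3, 1.9, -11.6]
opening: 0.147
```

Run:
```python
from h import *
st()
_,p,q=cur()
H=np.array([0.4819,0.0749])
v=p[:2]-H; a0=np.degrees(np.arctan2(v[1],v[0])); print(a0, "keeper",np.radians(a0+96.2))
```

```text
t44.5 tcp [ 0.4637 -0.0878  0.062 ] yaw 84.1 open 0.147 (13.0mm) F [ 12.3   1.9 -11.6] q [ 0.16  0.82 -0.11  2.16  0.48  0.16 -0.5 ]
-96.3689098280552 keeper -0.002948032638540586
```

It's hard on the stop: 12 N with no travel. Relieve, open and rise.

Emit:
carry_out(commands=[[0, 0.004, 0, 0, 0, 0], [0, 0.008, 0, 0, 0, 0], [0, 0.008, 0, 0, 0, 0]])

```text
clock: 44.85
tool_pos: [0.4649, -0.088, 0.0618]
eef_rot: [0.742, 0.67, 0.002, -0.001]
contact_force: [0.2, 5.1, -0.5]
opening: 0.146
```

Emit:
carry_out(commands=[[0, 0, 0, 0, 0, 0], [0, 0, 0, 0, 0, 0], [0, 0, 0, 0, 0, 0], [0, 0, 0, 0, 0, 0], [0, 0, 0, 0, 0, 0], [0, 0, -0.05, 0, 0, 0], [0, 0, -0.1, 0, 0, 0], [0, 0, -0.15, 0, 0, 0], [0, 0, -0.2, 0, 0, 0], [0, 0, -0.25, 0, 0, 0], [0, 0, -0.25, 0, 0, 0], [0, 0, -0.25, 0, 0, 0]], fingers=0)

```text
clock: 46.05
tool_pos: [0.4633, -0.091, 0.3127]
eef_rot: [0.744, 0.669, 0.001, 0.001]
contact_force: [-0.9, 0.1, -0.9]
opening: 1.002
```

Run:
```python
from h import *
st(); pw,K,E=cam("wrist","w29.png"); d=r.spot_point(pw,"keeper_peg"); print(d)
for b in pliers(pw,K,E,.019): print(b[0],b[1])
H=np.array([0.4819,0.0749])
for e in d:
    v=np.array(e["xyz"][:2])-H; print("keeper",np.arctan2(v[1],v[0])+np.radians(96.2))
cam("side","s29.png"); 
for n in("top",):
    p,_,_=cam(n,"t29.png")
    for l in ("keeper_peg","tape","driver","meter"): print(l,r.spot_point(p,l)[:1])
```

```text
t46.0 tcp [ 0.4633 -0.091   0.3127] yaw 83.9 open 1.002 (88.2mm) F [-0.9  0.1 -0.9] q [ 0.4   0.41 -0.45  1.9   0.23  0.88 -0.27]
[{'xyz': [0.4644, -0.0914, 0.0893], 'p': 0.68}]
[0.49914896 0.03146531] [-0.99990749  0.0136017 ]
[0.46584514 0.03256513] [-0.99999562 -0.00295988]
[0.46545941 0.02283581] [-0.97535577  0.22063798]
[0.4976358  0.01741366] [-0.9871178   0.15999516]
[ 0.45490177 -0.01024178] [-0.97506385  0.22192453]
[ 0.48692897 -0.01693376] [-0.97523095  0.22118906]
[ 0.45337944 -0.0249463 ] [-0.998294    0.05838745]
[ 0.48543064 -0.02733503] [-0.99578413  0.09172767]
[ 0.45046757 -0.06369531] [-0.98781567  0.15562839]
[ 0.48283616 -0.06945459] [-0.97657107  0.21519514]
[ 0.4492478  -0.07860664] [-0.99767494  0.06815219]
[ 0.48163903 -0.07990316] [-0.99982246  0.01884264]
[ 0.39034286 -0.39950275] [-0.93767582 -0.34751124]
keeper 0.0033647767370827975
keeper_peg []
tape [{'xyz': [0.3786, 0.1683, -0.0016], 'p': 0.54}]
driver []
meter [{'xyz': [0.7524, 0.1173, -0.0039], 'p': 0.58}]
```

View pics/w29.png

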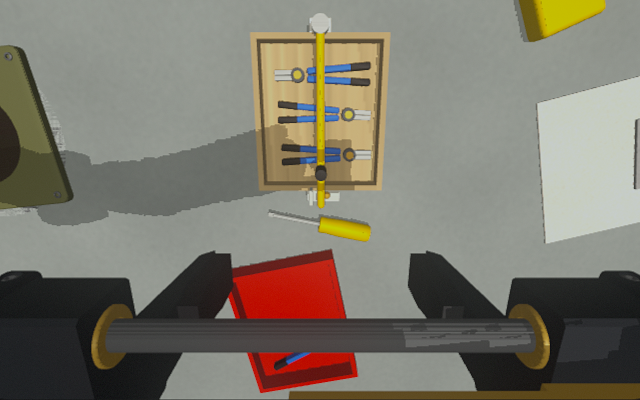

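View pics/s29.png

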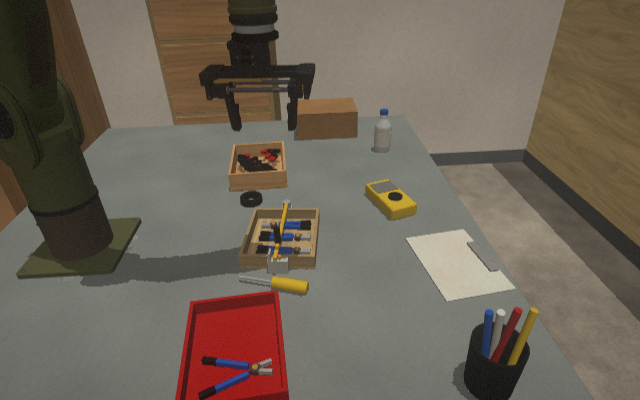

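The bar is shut (0.003 rad by the wrist view), the trays are as planned, and the bystanders haven't moved. Handing in.

Run:
```python
from plant import r
print(r.finish_job())
```

```text
the job is handed in; nothing more can be done
None
```

All the pliers are sorted, the keeper bar is shut, and I handed the job in at about 46 s on the robot's clock. It returned no verdict.

- **Pliers:** There were four pairs on the bench. Three closed to about 21 mm and now lie shut and flat, side by side, in the stock tray. One stayed at 50–51 mm even at 40 N and lies flat in the red repair tray.
- **Dropped pair:** The grip slackened while I carried the first free pair, and it ended up leaning on the stock tray's wall. I picked it up by the jaws, levelled it and put it in its slot.
- **Keeper bar:** I opened it to about 1.68 rad and shut it only after everything was sorted. It held against its stop, with 12 N on the peg and no further movement. The last wrist picture put it at 0.003 rad.

**Last checks:**
- The final pictures show all the pliers inside their trays and the gripper clear of everything.
- In the check just before shutting the bar, all three stock pairs showed the same 0.134 rad between their handles. That fits fully shut, but it is not a direct reading of the joints.
- The tape and multimeter were within a few millimetres of their starting places.
- The network missed the screwdriver and the peg in the last top view. I judged the screwdriver only by eye, and it looked unmoved in the side and wrist pictures.

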